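# Load the plate shaker and start it

## Task

Lift the shaker's clear hood until it rests on its stop, seat every white plate lying on the bench on its own pair of dowels (flat down on the plinth, wide hole on the thick dowel), then lower the hood shut without letting it drop. With the hood shut, the speed must stand at the long mark: turn the wide lower ring of the dial to it without moving the slim timer knob on top. Last of all start the run by turning the timer knob to the double mark without moving the ring, and leave the bottles and the jar where they are.

Things in the scene. Friction and masses are not known exactly. Their poses are not given: they have to be found in the camera images.
- shaker: bench plate shaker, white housing with aluminium deck, 200 (its x) x 400 (its y) mm, deck 65 mm above the bench; fixed during a run. Origin: centre of its underside, at bench height; x to its rear, y to the left seen from its front, z up. Plate seats under the hood on the left two thirds, dial on the right third. Yaw under 0.15 rad.
- seat1 (a point): left plate seat: top centre of a plinth 126 x 40 x 10 mm, narrower than a plate, 75 mm above the bench; axes as the shaker's. Two dowels on it, 14 mm tall, the top 5 mm tapered: thick, 10 mm diameter, at x = +48 mm (rear), and thin, 6 mm, at x = -48 mm, so a plate fits one way round only, its wide hole to the rear. Seats are 80 mm apart.
- seat2 (a point): middle plate seat: top centre of a plinth 126 x 40 x 10 mm, narrower than a plate, 75 mm above the bench; axes as the shaker's. Two dowels on it, 14 mm tall, the top 5 mm tapered: thick, 10 mm diameter, at x = +48 mm (rear), and thin, 6 mm, at x = -48 mm, so a plate fits one way round only, its wide hole to the rear. Seats are 80 mm apart.
- seat3 (a point): right plate seat: top centre of a plinth 126 x 40 x 10 mm, narrower than a plate, 75 mm above the bench; axes as the shaker's. Two dowels on it, 14 mm tall, the top 5 mm tapered: thick, 10 mm diameter, at x = +48 mm (rear), and thin, 6 mm, at x = -48 mm, so a plate fits one way round only, its wide hole to the rear. Seats are 80 mm apart.
- hood (a joint): clear hood, a box open below, 150 deep x 275 wide x 45 mm high, walls 4 mm, 0.4 kg, hinged along its lower rear edge: 0 = shut on the deck, grows as the front lifts up and back; stop at 1.65 rad, where it rests by its weight; let go below about 1.2 rad it falls shut. About 2 N at the handle, damped.
- hood_handle (a point): middle of the hood's handle: round steel bar, 10 mm diameter, 100 mm long, parallel to the hinge, 42 mm off the hood's front wall (10 mm below its top) on posts at its ends. Shut: 101 mm above the bench. Pinch it lightly from above, a finger either side: it can turn between the fingers as the hood swings.
- hood_hinge (a point): point on the hood's hinge axis (parallel to the shaker's y), at the rear of the deck, in line with hood_handle; the handle is 195 mm from the axis.
- dial (a point): point on the common vertical axis of the concentric dial, at deck height, axes as the shaker's. Black ticks every 30 degrees on the white dial face; seen from the front, the one long thick mark is at 12 o'clock (rear), the double mark at 10 o'clock.
- speed_ring (a joint): speed: wide black ribbed lower ring of the dial, 56 mm diameter, from 1 to 23 mm above the deck, white line on its top. Angle of its line in rad, 0 = to the front (-x of the shaker), growing clockwise from above (pi/2 = towards +y); the long mark is at 3.142. Friction 0.04 N m, stays where left.
- timer_knob (a joint): timer: slim grey ribbed knob on top of the ring, 22 mm diameter, from 24 to 54 mm above the deck, black line on its top. Angle of its line in rad, same zero and sense as the ring; the double mark is at 2.094. Friction 0.02 N m, stays where left; not coupled to the ring.
- timer_line (a point): outer end of the black line on top of the timer knob, 11 mm from the axis, 54 mm above the deck.
- plate1: white agglutination plate, 120 (its x) x 52 (its y) x 8 mm, 80 g, eight shallow wells on top; through holes near its ends on the long midline: a wide one, 13 mm diameter, at x = +48 mm, and a narrow one, 9 mm, at x = -48 mm. Origin: centre of its underside; z up. Starts flat on the bench; grip it across its width. May be absent.
- plate2: white agglutination plate, 120 (its x) x 52 (its y) x 8 mm, 80 g, eight shallow wells on top; through holes near its ends on the long midline: a wide one, 13 mm diameter, at x = +48 mm, and a narrow one, 9 mm, at x = -48 mm. Origin: centre of its underside; z up. Starts flat on the bench; grip it across its width. May be absent.
- plate3: white agglutination plate, 120 (its x) x 52 (its y) x 8 mm, 80 g, eight shallow wells on top; through holes near its ends on the long midline: a wide one, 13 mm diameter, at x = +48 mm, and a narrow one, 9 mm, at x = -48 mm. Origin: centre of its underside; z up. Starts flat on the bench; grip it across its width. May be absent.
- reagent: bystander: amber bottle, 48 mm diameter, 95 mm high, behind the right of the shaker. Origin: centre of its underside.
- jar: bystander: glass jar, 70 mm diameter, 90 mm high, beside the amber bottle. Origin: centre of its underside.
- dropper: bystander: small bottle, 36 mm diameter, 60 mm high, behind the shaker. Origin: centre of its underside.
Not all that is in view belongs to the job. Leave any red or turquoise look-alike of the plate2 alone. What is shaped like the plate3 but blue is not meant.

How it is judged:
On the way, in this order (a step that is already met when the one before it is completed fails the run):
1. the hood is lifted open and rests on its stop (value of joint hood above 1.6 rad), for 0.3 s.
2. every plate present is seated on a pair of dowels, flat down on its plinth (((horizontal distance between plate1 and seat1 below 0.0035 m and z of plate1 in the frame of seat1 between -0.002 and 0.002 m and angle between the x axis of plate1 and the x axis of seat1, either way round below 0.08 rad and angle between plate1's own z axis and vertical below 0.05 rad) or (horizontal distance between plate1 and seat2 below 0.0035 m and z of plate1 in the frame of seat2 between -0.002 and 0.002 m and angle between the x axis of plate1 and the x axis of seat2, either way round below 0.08 rad and angle between plate1's own z axis and vertical below 0.05 rad) or (horizontal distance between plate1 and seat3 below 0.0035 m and z of plate1 in the frame of seat3 between -0.002 and 0.002 m and angle between the x axis of plate1 and the x axis of seat3, either way round below 0.08 rad and angle between plate1's own z axis and vertical below 0.05 rad)) and ((horizontal distance between plate2 and seat1 below 0.0035 m and z of plate2 in the frame of seat1 between -0.002 and 0.002 m and angle between the x axis of plate2 and the x axis of seat1, either way round below 0.08 rad and angle between plate2's own z axis and vertical below 0.05 rad) or (horizontal distance between plate2 and seat2 below 0.0035 m and z of plate2 in the frame of seat2 between -0.002 and 0.002 m and angle between the x axis of plate2 and the x axis of seat2, either way round below 0.08 rad and angle between plate2's own z axis and vertical below 0.05 rad) or (horizontal distance between plate2 and seat3 below 0.0035 m and z of plate2 in the frame of seat3 between -0.002 and 0.002 m and angle between the x axis of plate2 and the x axis of seat3, either way round below 0.08 rad and angle between plate2's own z axis and vertical below 0.05 rad)) and ((horizontal distance between plate3 and seat1 below 0.0035 m and z of plate3 in the frame of seat1 between -0.002 and 0.002 m and angle between the x axis of plate3 and the x axis of seat1, either way round below 0.08 rad and angle between plate3's own z axis and vertical below 0.05 rad) or (horizontal distance between plate3 and seat2 below 0.0035 m and z of plate3 in the frame of seat2 between -0.002 and 0.002 m and angle between the x axis of plate3 and the x axis of seat2, either way round below 0.08 rad and angle between plate3's own z axis and vertical below 0.05 rad) or (horizontal distance between plate3 and seat3 below 0.0035 m and z of plate3 in the frame of seat3 between -0.002 and 0.002 m and angle between the x axis of plate3 and the x axis of seat3, either way round below 0.08 rad and angle between plate3's own z axis and vertical below 0.05 rad))), for 0.3 s.
3. the hood is shut over the plates (value of joint hood below 0.03 rad), for 0.2 s.
4. with the hood shut, the speed ring stands at the long mark and the timer knob at the double mark (value of joint hood below 0.03 rad and value of joint speed_ring between 3.0216 and 3.2616 rad and value of joint timer_knob between 1.9744 and 2.2144 rad), for 0.2 s.
At the end, for the whole second after the job is handed in: Every plate present lies flat on a seat with both dowels in its holes (underside within 2 mm of the plinth, centre within 3.5 mm) and at rest, the hood is shut (under 0.03 rad), the speed ring is at the long mark and the timer knob at the double mark, each within 0.12 rad (all of step 2 and all of step 4 and linear speed of each of plate1, plate2, plate3 below 0.02 m/s); the robot touches nothing.
It fails at once if the timer knob is moved (more than 2.5 mm at its rim) while the speed ring is off the long mark by more than 0.2 rad: one knob moved with the other, or the wrong one first (distance of timer_line from where it was at the start of the episode above 0.0025 m and not (value of joint speed_ring between 2.9416 and 3.3416 rad)).
It fails at once if the hood is let drop (closing faster than 2 rad/s) (velocity of joint hood below -2 rad/s).
It fails at once if a bottle or the jar is moved more than 30 mm (distance of any of reagent, jar, dropper from where it was at the start of the episode above 0.03 m).
Of plate1, plate2, plate3 only 2 to 3 are there at a start; the rules pass over those that are not, and their reading is None.
At some moment in a run one of plate1, plate2, plate3 may be knocked a few centimetres aside while the robot is not near it.
It also fails if it takes over 210 s, if anything falls off the work surface, if the arm or the gripper's body presses on something with over 40 N, if the wrist force passes 120 N, or if a joint passes its speed limit or range.

## Robot

A 7-joint arm with a two-finger parallel gripper is mounted at the origin on the work surface. World frame = base frame: x ahead of the robot, y to its left, z up, the work surface at z = 0. Lengths are in m, angles in rad, forces in N, time in s.
With the tool pointing down it reaches from about 0.4 to 0.85 m from the base axis. Payload 10.4 kg.
Tool frame: the origin (TCP) lies at the very end of the fingers, on their centre line; the grasp point (between the pads) lies 19 mm behind it; z points along the fingers, y is the direction in which the jaws open and shut (so a half turn about z gives the same grasp; the last joint's range is limited). The gripper opens to 85 mm and grips with 20 to 120 N. Pads are 22 mm wide; open, the fingers measure 114 mm over their backs; the gripper's body (76 mm by 85 mm) begins 54 mm behind the grasp point. The pads swing forward as they close: fully open they stand 13 mm farther back than shut.
Start: joints at [1.257, 0.332, -0.065, 1.46, 0.022, 1.35, -0.088], TCP at [0.179, -0.599, 0.231] pointing down, gripper open.
Joint ranges: [-2.6, 2.6], [-0.5, 2.12], [-1.47, 1.34], [0.16, 2.42], [-1.27, 4.41], [0.06, 2.06], [-2.6, 2.6]. Speed limits (rad/s): [2.22, 2.22, 2.79, 2.79, 3.14, 3.14, 3.14].

## Interface

Orientations are given as a unit quaternion [x, y, z, w].
In Python, from workcell import get_obs, camera, camera_info, hand_in gives the robot as it stands.
- The arm moves only by the tool move_arm, never from a script. Its argument "moves" is a list of rows, each a list of 3 entries, a list of its own where there are three numbers: the shift along the tool's x, y, z in units of 25 mm (1.0 is 25 mm), then the turn, a rotation vector about the tool's x, y, z in degrees, then the opening, from 0 (shut) to 1 (fully open). A call has 1 to 5 rows; each row shifts and turns the commanded pose from where the row before left it, along the tool's axes as they then stand; what a row does not reach is not made up. A row lasts 1/8 s, in which the tool goes at most 62.5 mm and 10.7 degrees, less where a joint would pass 70% of its speed; a pose out of reach is approached as far as the arm can. A call is refused whole if a number of a shift passes 1 or a number of a turn 10.7, either way. A call with a gripper value outside its range is refused whole. The fingers move at their own pace and stop on an object; "squeeze" is the grip in N (left out, the last holds). Time passes only in rows, so rows that do not move let the fingers close. It gives the time, the measured TCP pose, the force and the opening at its end, in the units of the state.
- get_obs(): the state, without advancing time (a new reading comes with each control period).
- camera(name): name is "scene" or "side" or "wrist"; returns the picture (400x640x3 uint8, red, green, blue); there is no depth.
- camera_info(name): a dict with "fx", "fy", "cx", "cy" (pixels), "origin" and "rotation" of the camera in the world. Camera axes: x right, y down, z forward; pixel columns grow to the right and rows downward; lengths in m; the calibration is good to about 2 mm. A picture is of the moment at which its call begins: read the wrist's pose just before it. camera_info takes no time and is no camera call; for the wrist camera it gives the pose at the moment of the call.
- hand_in(): hands the job in, once; it reports no verdict.
The state is a dict: "clock": time; "joint_pos": joint angles; "joint_velocities": joint speeds; "tau": joint torques, N m; "position": TCP position; "ee_rot": TCP orientation; "ft_force": force on the tool from outside, world axes, zero at the start; "torque": the same for the moment, N m; "grip_width": opening from 0.0 (shut) to 1.0 (fully open).
Only numpy, scipy, OpenCV 4.12 (cv2) and the standard library are available. Lean on these libraries where they do the work, as an engineer would, in place of code of your own. Each camera call takes 0.05 s, during which the arm holds its last target. There are 200 camera calls.

## Working session

There is one attempt and no reset: what is moved stays moved. The work goes in short steps, Python scripts to look and compute and a tool call to move; the robot and the scene stay as the last step left them, time stands still between calls to the robot, and variables do not carry over. Pictures are saved under pics/ and viewed, about 12 in all and at most 16, crops included, and the job is handed in when it is done.

Besides the shell and the picture viewer there is one more tool, called after "Emit:" by a JSON object that holds its "api" and its "payload". move_arm: Moves the arm, as the interface text tells. Its arguments: {"type":"object","properties":{"moves":{"type":"array","items":{"type":"array"}},"squeeze":{"type":"number"}},"required":["moves"]}

```bash
mkdir -p pics; ls
python3 - <<'E'
from workcell import *
import cv2
o=get_obs(); print({k:(v if isinstance(v,float) else [round(float(x),3) for x in v]) if hasattr(v,'__len__') else v for k,v in o.items()})
for n in("scene","side","wrist"):
    i=camera_info(n); print(n,i)
    cv2.imwrite(f"pics/{n}0.png",camera(n)[:,:,::-1])
E
```

```text
pics
{'clock': 0.0, 'joint_pos': [1.257, 0.333, -0.065, 1.461, 0.022, 1.35, -0.088], 'joint_velocities': [-0.001, 0.001, -0.002, 0.001, -0.0, -0.001, -0.0], 'tau': [0.001, -62.546, 0.05, -39.161, 0.016, 0.01, -0.0], 'position': [0.179, -0.598, 0.231], 'ee_rot': [0.989, 0.145, -0.0, -0.001], 'ft_force': [-0.092, -0.232, -0.019], 'torque': [-0.011, -0.031, 0.024], 'grip_width': 1.0008637384096004}
scene {'fx': 511.3105074390138, 'fy': 511.3105074390138, 'cx': 324.0652389289902, 'cy': 202.8753582716653, 'origin': array([1.449071  , 0.84928748, 0.82626638]), 'rotation': array([ 0.34863614,  0.8013786 , -0.44088847, -0.20460337])}
side {'fx': 408.7135003452019, 'fy': 408.7135003452019, 'cx': 316.09344831566915, 'cy': 202.20044612685277, 'origin': array([-0.04161904,  0.84313993,  0.74662179]), 'rotation': array([-0.27840293,  0.83116387, -0.45366132,  0.16077884])}
wrist {'fx': 340.1612786201248, 'fy': 340.1612786201248, 'cx': 323.22496062692784, 'cy': 200.98639920533893, 'origin': array([ 0.24293216, -0.57983624,  0.37445985]), 'rotation': array([ 0.79497644, -0.59191004, -0.08035351,  0.10582196])}
```

View pics/scene0.png

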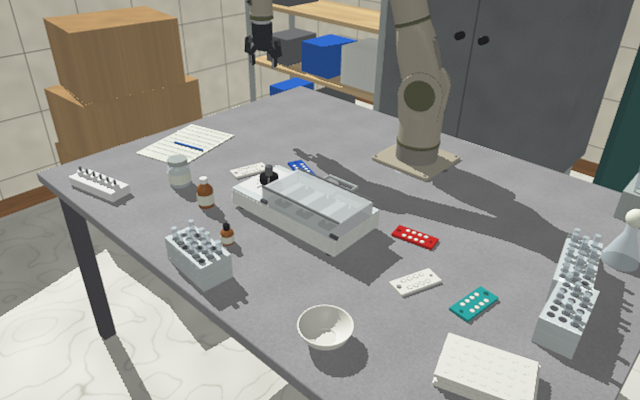

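View pics/side0.png

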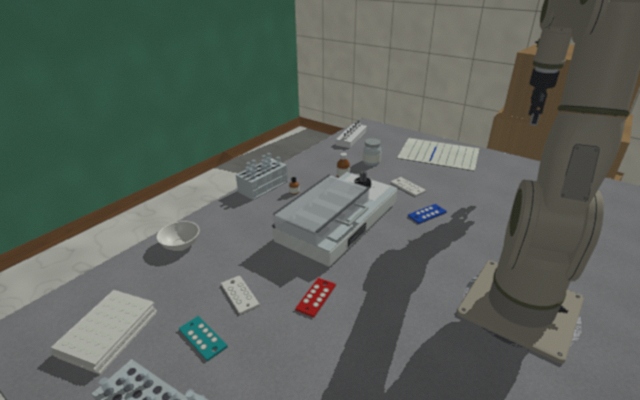

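```bash
cat > h.py <<'E'
import numpy as np, cv2
from scipy.spatial.transform import Rotation as R
from workcell import get_obs, camera, camera_info
def ray(info,px):
    px=np.atleast_2d(np.array(px,float))
    d=np.c_[(px[:,0]-info['cx'])/info['fx'],(px[:,1]-info['cy'])/info['fy'],np.ones(len(px))]
    q=np.array(info['rotation']); M=R.from_quat(q).as_matrix() if q.shape==(4,) else q
    return np.array(info['origin']),d@M.T
def plane(info,px,z):
    o,d=ray(info,px); return o+d*((z-o[2])/d[:,2])[:,None]
def proj(info,P):
    P=np.atleast_2d(np.array(P,float)); M=R.from_quat(info['rotation']).as_matrix()
    c=(P-info['origin'])@M; return np.c_[c[:,0]/c[:,2]*info['fx']+info['cx'],c[:,1]/c[:,2]*info['fy']+info['cy']]
def tri(obs):
    A=np.zeros((3,3));b=np.zeros(3)
    for info,px in obs:
        o,d=ray(info,px);d=d[0]/np.linalg.norm(d[0]);Q=np.eye(3)-np.outer(d,d);A+=Q;b+=Q@o
    return np.linalg.solve(A,b)
def state():
    o=get_obs(); M=R.from_quat(o['ee_rot']).as_matrix()
    return np.array(o['position']),M,o
def shift(target):  # units of 25mm along tool axes from the measured pose
    p,M,_=state(); return M.T@(np.array(target)-p)/0.025
E
python3 - <<'E'
from h import *
s,d=camera_info("scene"),camera_info("side")
for n,a,b in [("plateL",(415,282),(240,294)),("plateR",(249,170),(408,186)),("handle mid",(329,178),(349,236)),("knobtop",(268,170),(363,177))]:
    print(n,plane(s,a,.008).round(3),plane(d,b,.008).round(3),tri([(s,a),(d,b)]).round(3))
for n,f in(("scene",(210,130,400,260)),("side",(260,160,440,270))):
    im=cv2.imread(f"pics/{n}0.png"); x0,y0,x1,y1=f
    cv2.imwrite(f"pics/{n}0c.png",cv2.resize(im[y0:y1,x0:x1],None,fx=4,fy=4,interpolation=cv2.INTER_CUBIC))
E
```

```text
plateL [[0.579 0.38  0.008]] [[0.567 0.38  0.008]] [0.572 0.376 0.002]
plateR [[ 0.485 -0.348  0.008]] [[ 0.475 -0.351  0.008]] [ 0.478 -0.357  0.003]
handle mid [[ 0.337 -0.118  0.008]] [[0.481 0.019 0.008]] [0.463 0.02  0.068]
knobtop [[ 0.44  -0.302  0.008]] [[ 0.639 -0.313  0.008]] [ 0.555 -0.171  0.1  ]
```

View pics/scene0c.png

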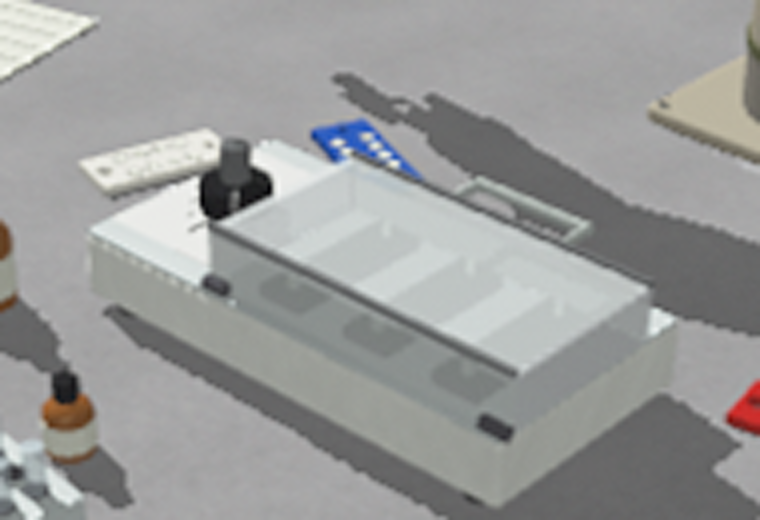

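Run:
```python
from h import *
p,M,o=state(); i=camera_info("wrist"); print("cam origin in tool",M.T@(i['origin']-p)); print("cam axes in tool (cols)",(M.T@R.from_quat(i['rotation']).as_matrix()).round(3))
print(M.round(3))
im=cv2.imread("pics/wrist0.png")
s,d=camera_info("scene"),camera_info("side")
# plates: white blobs -> rect on plane
for n,c,i in(("scene",(415,282),s),("scene",(249,170),s),("side",(240,294),d),("side",(408,186),d)):
    im=cv2.imread(f"pics/{n}0.png").astype(int); m=((im.min(2)>165)&(im.max(2)-im.min(2)<40)).astype(np.uint8)
    m=cv2.morphologyEx(m,cv2.MORPH_CLOSE,np.ones((3,3)))
    k,l=cv2.connectedComponents(m); y,x=np.nonzero(l==l[c[1],c[0]]); 
    w=plane(i,np.c_[x,y],.008)[:,:2]; print(n,c,len(x),cv2.minAreaRect((w*1000).astype(np.float32)))
```

```text
cam origin in tool [ 0.06648612  0.00030289 -0.14386823]
cam axes in tool (cols) [[-0.    -0.965 -0.263]
 [ 1.    -0.    -0.001]
 [ 0.001 -0.263  0.965]]
[[ 0.958  0.287 -0.   ]
 [ 0.287 -0.958  0.001]
 [-0.    -0.001 -1.   ]]
scene (415, 282) 7321 ((610.74072265625, 304.3589172363281), (287.2601318359375, 737.8685913085938), 82.89219665527344)
scene (249, 170) 12659 ((509.5333557128906, -551.7001953125), (934.594970703125, 1067.132080078125), 47.41190719604492)
side (240, 294) 255244 ((2918.514892578125, -1599.6572265625), (9840.552734375, 6427.6494140625), 29.734338760375977)
side (408, 186) 255244 ((2918.514892578125, -1599.6572265625), (9840.552734375, 6427.6494140625), 29.734338760375977)
```

View pics/wrist0.png

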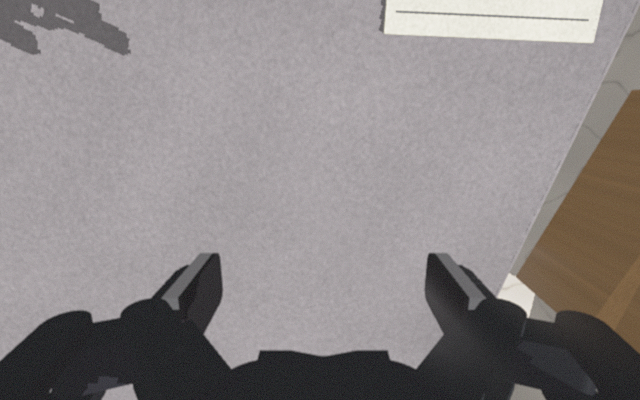

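Emit:
{"api": "move_arm", "payload": {"moves": [[[0.96, -0.57, -0.4], [0, 0, 0], 1], [[0.96, -0.57, -0.4], [0, 0, 0], 1], [[0.96, -0.57, -0.4], [0, 0, 0], 1], [[0.96, -0.57, -0.4], [0, 0, 0], 1], [[0.96, -0.57, -0.4], [0, 0, 0], 1]]}}

```text
clock: 0.78
position: [0.2742, -0.4953, 0.2814]
ee_rot: [0.989, 0.145, -0.0, -0.0]
ft_force: [0.6, -0.5, 0.5]
grip_width: 1.007
```

Emit:
{"api": "move_arm", "payload": {"moves": [[[0.96, -0.57, -0.4], [0, 0, 0], 1], [[0.96, -0.57, -0.4], [0, 0, 0], 1], [[0.96, -0.57, -0.4], [0, 0, 0], 1], [[0.96, -0.57, -0.4], [0, 0, 0], 1], [[0.96, -0.57, -0.4], [0, 0, 0], 1]]}}

```text
clock: 1.4
position: [0.3687, -0.3926, 0.3314]
ee_rot: [0.989, 0.145, -0.0, -0.0]
ft_force: [-0.1, -0.7, -0.2]
grip_width: 1.003
```

Emit:
{"api": "move_arm", "payload": {"moves": [[[0.96, -0.57, -0.4], [0, 0, 0], 1], [[0.96, -0.57, -0.4], [0, 0, 0], 1], [[0.96, -0.57, -0.4], [0, 0, 0], 1], [[0.96, -0.57, -0.4], [0, 0, 0], 1], [[0.96, -0.57, -0.4], [0, 0, 0], 1]]}}

```text
clock: 2.02
position: [0.4633, -0.29, 0.3814]
ee_rot: [0.989, 0.145, -0.0, -0.0]
ft_force: [-0.8, 0.1, -0.2]
grip_width: 1.0
```

Emit:
{"api": "move_arm", "payload": {"moves": [[[0.96, -0.57, -0.4], [0, 0, 0], 1], [[0.96, -0.57, -0.4], [0, 0, 0], 1], [[0, 0, 0], [0, 0, -10.5], 1], [[0, 0, 0], [0, 0, -10.5], 1], [[0, 0, 0], [0, 0, -10.5], 1]]}}

```text
clock: 2.65
position: [0.5006, -0.2496, 0.401]
ee_rot: [0.912, 0.411, -0.0, -0.0]
ft_force: [-0.4, 0.5, -0.3]
grip_width: 1.0
```

Emit:
{"api": "move_arm", "payload": {"moves": [[[0, 0, 0], [0, 0, -10.5], 1], [[0, 0, 0], [0, 0, -10.5], 1], [[0, 0, 0], [0, 0, -10.5], 1], [[0, 0, 0], [0, 0, -10.3], 1], [[0, 0, 0], [0, 0, 0], 1]]}}

```text
clock: 3.28
position: [0.5005, -0.2498, 0.4011]
ee_rot: [0.708, 0.706, -0.0, -0.0]
ft_force: [-0.5, -0.2, 0.8]
grip_width: 0.998
```

```bash
cat >> h.py <<'E'
def snap(name,cam="wrist"):
    i=camera_info(cam); im=camera(cam)[:,:,::-1].copy(); cv2.imwrite(f"pics/{name}.png",im); import pickle; pickle.dump(i,open(f"pics/{name}.pkl","wb")); return im,i
def load(name):
    import pickle; return cv2.imread(f"pics/{name}.png"),pickle.load(open(f"pics/{name}.pkl","rb"))
def yaw(M): return np.degrees(np.arctan2(M[1,0],M[0,0]))
E
python3 - <<'E'
from h import *
p,M,o=state(); print(p.round(4),yaw(M),o['joint_pos'])
snap("w1")
E
```

```text
[ 0.5005 -0.2498  0.4011] 89.88993261334008 [ 0.80411575  0.19238913 -0.50791163  1.30397471  0.09351889  1.66903118
  0.31131601]
```

View pics/w1.png

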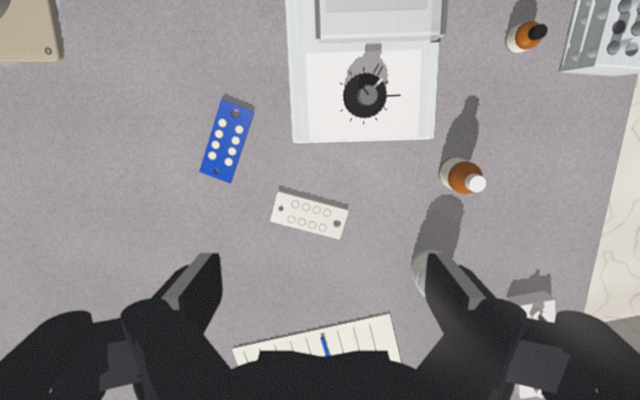

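Emit:
{"api": "move_arm", "payload": {"moves": [[[1, 0, 0], [0, 0, 0], 1], [[1, 0, 0], [0, 0, 0], 1], [[1, 0, 0], [0, 0, 0], 1], [[1, 0, 0], [0, 0, 0], 1], [[1, 0, 0], [0, 0, 0], 1]]}}

```text
clock: 3.95
position: [0.5005, -0.1224, 0.4014]
ee_rot: [0.708, 0.706, 0.0, 0.0]
ft_force: [0.4, -0.8, 0.5]
grip_width: 1.002
```

Emit:
{"api": "move_arm", "payload": {"moves": [[[1, 0, 0], [0, 0, 0], 1], [[1, 0, 0], [0, 0, 0], 1], [[1, 0, 0], [0, 0, 0], 1], [[1, 0, 0], [0, 0, 0], 1], [[1, 0, 0], [0, 0, 0], 1]]}}

```text
clock: 4.58
position: [0.5003, 0.0025, 0.4014]
ee_rot: [0.708, 0.706, -0.0, 0.0]
ft_force: [-0.3, 0.1, -0.0]
grip_width: 0.999
```

Emit:
{"api": "move_arm", "payload": {"moves": [[[1, 0, 0], [0, 0, 0], 1], [[1, 0, 0], [0, 0, 0], 1], [[0, 0, 0], [0, 0, 0], 1]]}}

```text
clock: 4.95
position: [0.5, 0.0535, 0.4016]
ee_rot: [0.707, 0.708, 0.0, 0.0]
ft_force: [-0.3, -0.4, -0.1]
grip_width: 0.995
```

Run:
```python
from h import *
p,M,o=state(); print(p.round(4),yaw(M))
snap("w2")
# plate R in w1
im,i=load("w1")
def rect(im,i,c,z=.008,thr=150):
    a=im.astype(int); m=((a.min(2)>thr)&(a.max(2)-a.min(2)<40)).astype(np.uint8); m=cv2.morphologyEx(m,cv2.MORPH_CLOSE,np.ones((3,3)))
    k,l=cv2.connectedComponents(m); y,x=np.nonzero(l==l[c[1],c[0]]); w=plane(i,np.c_[x,y],z)[:,:2]
    r=cv2.minAreaRect((w*1000).astype(np.float32)); print(len(x),r); return r
for t in(175,190,200): rect(im,i,(309,214),thr=t)
h=plane(i,[(337,223),(281,209)],.008); print("holes",h,h.mean(0),np.degrees(np.arctan2(*(h[0]-h[1])[[1,0]])),np.linalg.norm(h[0]-h[1]))
# deck white end
print("dial at 0.088?",plane(i,(365,95),.088))
print("deck corners",plane(i,[(293,142),(434,138)],.065))
```

```text
[0.5    0.0535 0.4016] 90.08612031522706
2237 ((475.7549743652344, -354.47686767578125), (54.21051025390625, 122.4905014038086), 74.30684661865234)
2141 ((475.6707763671875, -354.407958984375), (52.76228713989258, 121.44598388671875), 74.24093627929688)
2076 ((475.6058654785156, -354.30499267578125), (51.84365463256836, 120.56978607177734), 74.374755859375)
holes [[ 0.52267332 -0.36716687  0.008     ]
 [ 0.43028446 -0.34269479  0.008     ]] [ 0.47647889 -0.35493083  0.008     ] -14.835868413669163 0.09557501265721144
dial at 0.088? [[ 0.55390299 -0.16666396  0.088     ]]
deck corners [[ 0.45792154 -0.22828836  0.065     ]
 [ 0.6542759  -0.22319706  0.065     ]]
```

View pics/w2.png

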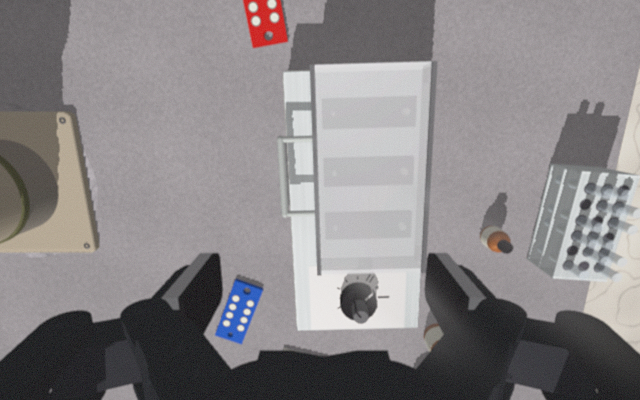

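Run:
```python
from h import *
im,i=load("w2")
c=plane(i,[(284,72),(297,329),(419,329)],.065); print("deck",c.round(4)); d=c[0]-c[1]; print(np.linalg.norm(d),np.degrees(np.arctan2(-d[0],d[1])),np.linalg.norm(c[2]-c[1]))
h=plane(i,[(280.5,137),(286.5,215)],.101); print("handle",h.round(4),h.mean(0),np.linalg.norm(h[0]-h[1]))
g=cv2.resize(im[55:340,270:440],None,fx=3.2,fy=2,interpolation=cv2.INTER_CUBIC)
g=cv2.resize(im[120:230,265:345],None,fx=7,fy=5,interpolation=cv2.INTER_CUBIC); 
a=im[120:235,270:300].astype(int)
for r in (150,165,180,200): print(r,im[r,274:300].mean(1).astype(int))
```

```text
deck [[ 0.4477  0.1667  0.065 ]
 [ 0.4574 -0.2268  0.065 ]
 [ 0.6562 -0.2265  0.065 ]]
0.39359025167952166 1.4230462554349952 0.1987822981291655
handle [[ 0.4448  0.0845  0.101 ]
 [ 0.4497 -0.0208  0.101 ]] [0.44724375 0.03185307 0.101     ] 0.10537559413493305
150 [157 160 156 158 168 178 183 178 167 156 137 124 129 159 155 150 147 144
 142 152 183 213 219 218 222 216]
165 [157 157 161 159 157 171 182 180 178 167 156 138 128 132 159 156 149 148
 145 143 180 213 221 218 219 218]
180 [161 155 160 160 157 158 173 178 183 179 165 150 132 123 150 172 158 147
 149 150 145 149 145 148 150 149]
200 [157 154 155 154 151 152 157 171 179 182 178 167 153 140 123 143 199 222
 221 217 216 219 215 219 218 219]
```

Emit:
{"api": "move_arm", "payload": {"moves": [[[-0.086, -0.212, 0.966], [0, 0, -1.6], 0.35], [[-0.086, -0.212, 0.966], [0, 0, 0], 0.35], [[-0.086, -0.212, 0.966], [0, 0, 0], 0.35], [[-0.086, -0.212, 0.966], [0, 0, 0], 0.35], [[-0.086, -0.212, 0.966], [0, 0, 0], 0.35]], "squeeze": 20}}

```text
clock: 5.62
position: [0.4742, 0.0381, 0.2798]
ee_rot: [0.698, 0.716, -0.0, 0.0]
ft_force: [0.1, 0.8, 0.4]
grip_width: 0.352
```

Emit:
{"api": "move_arm", "payload": {"moves": [[[-0.086, -0.212, 0.966], [0, 0, 0], 0.35], [[-0.086, -0.212, 0.966], [0, 0, 0], 0.35], [[-0.086, -0.212, 0.966], [0, 0, 0], 0.35], [[-0.086, -0.212, 0.966], [0, 0, 0], 0.35], [[-0.086, -0.212, 0.966], [0, 0, 0], 0.35]]}}

```text
clock: 6.25
position: [0.448, 0.0266, 0.1591]
ee_rot: [0.698, 0.716, -0.0, 0.0]
ft_force: [0.1, 0.3, -1.1]
grip_width: 0.351
```

Emit:
{"api": "move_arm", "payload": {"moves": [[[0, 0, 0], [0, 0, 0], 0.35]]}}

```text
clock: 6.38
position: [0.4471, 0.0266, 0.1587]
ee_rot: [0.698, 0.716, -0.001, -0.001]
ft_force: [0.3, 0.5, 0.5]
grip_width: 0.354
```

Run:
```python
from h import *
p,M,o=state(); print(p.round(4),yaw(M))
snap("w3")
```

```text
[0.4471 0.0266 0.1587] 91.42406485875637
```

View pics/w3.png

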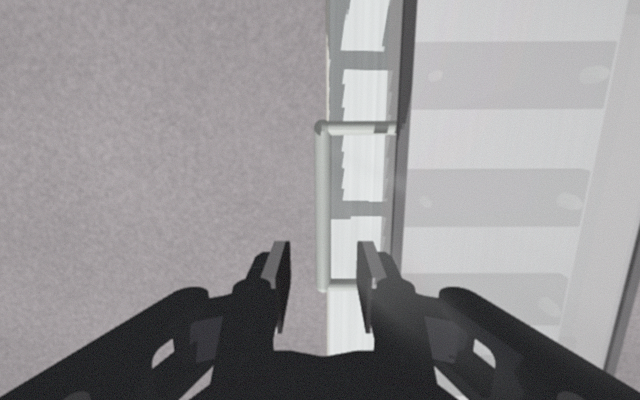

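Run:
```python
from h import *
im,i=load("w3")
h=plane(i,[(320.5,126),(323.5,285)],.101); print(h.round(4),h.mean(0).round(4),np.linalg.norm(h[0]-h[1]), np.degrees(np.arctan2(-(h[0]-h[1])[0],(h[0]-h[1])[1])))
e=plane(i,[(411,5),(392,395)],.107); print(e)
e=plane(i,[(329,30),(328,300)],.065); print(e, np.degrees(np.arctan2(-(e[0]-e[1])[0],(e[0]-e[1])[1])))
for r in (150,200,250): print(r,im[r,312:334].mean(1).astype(int))
print(proj(i,[[.447,.0266,.101],[.447,.032,.101]]))
```

```text
[[ 0.4439  0.083   0.101 ]
 [ 0.4481 -0.0192  0.101 ]] [0.446  0.0319 0.101 ] 0.10228838671799508 2.3878075823265705
[[ 0.48912402  0.14530374  0.107     ]
 [ 0.49839715 -0.10055361  0.107     ]]
[[ 0.44756921  0.1411327   0.065     ]
 [ 0.45237637 -0.05217885  0.065     ]] 1.4245038569145412
150 [162 158 152 164 171 176 183 183 190 190 193 188 184 178 170 164 157 147
 138 143 155 154]
200 [162 160 156 159 166 176 181 183 186 187 191 184 184 177 170 166 159 151
 142 150 158 153]
250 [159 163 159 156 161 172 182 183 184 191 191 188 184 171 169 167 156 147
 162 202 222 223]
[[323.49610143 218.76837293]
 [323.71160899 210.46453027]]
```

Emit:
{"api": "move_arm", "payload": {"moves": [[[0.05, 0, 0.75], [0, 0, 0], 0.35], [[0.05, 0, 0.75], [0, 0, 0], 0.35], [[0.05, 0, 0.75], [0, 0, 0], 0.35], [[0.05, 0, 0.75], [0, 0, 0], 0.35], [[0, 0, 0], [0, 0, 0], 0.35]]}}

```text
clock: 7.05
position: [0.4483, 0.0325, 0.085]
ee_rot: [0.698, 0.716, -0.0, -0.0]
ft_force: [-0.1, -0.5, 0.1]
grip_width: 0.351
```

Emit:
{"api": "move_arm", "payload": {"moves": [[[0, 0, 0], [0, 0, 0], 0], [[0, 0, 0], [0, 0, 0], 0], [[0, 0, 0], [0, 0, 0], 0], [[0, 0, 0], [0, 0, 0], 0]], "squeeze": 20}}

```text
clock: 7.55
position: [0.4463, 0.0323, 0.0855]
ee_rot: [0.697, 0.717, -0.002, -0.001]
ft_force: [-14.0, 0.2, 11.5]
grip_width: 0.104
```

Run:
```python
from h import *
p,M,o=state(); print(p.round(4),yaw(M),o['grip_width'],o['ft_force'])
# arc rows: bar relative motion, 15 steps to theta=1.58; tool x=yaw91.4, shaker yaw 2deg
s=np.radians(2.0); ex=np.array([np.cos(s),np.sin(s),0]); z=np.array([0,0,1])
f0=np.arctan2(36,192); N=18
pos=lambda t: ex*(-.195*np.cos(f0+t))+z*.195*np.sin(f0+t)
P=np.array([pos(t) for t in np.linspace(0,1.58,N+1)])
for r in (np.diff(P,axis=0)@M/.025): print(r.round(2).tolist())
```

```text
[0.4463 0.0323 0.0855] 91.54974395231714 0.10395813659000479 [-13.96015303   0.20925674  11.48455282]
[0.0, 0.15, -0.67]
[0.0, 0.21, -0.65]
[0.0, 0.27, -0.63]
[0.0, 0.32, -0.6]
[0.0, 0.37, -0.57]
[0.0, 0.42, -0.54]
[0.0, 0.47, -0.5]
[0.0, 0.51, -0.46]
[0.0, 0.55, -0.41]
[0.0, 0.58, -0.36]
[0.0, 0.61, -0.31]
[0.0, 0.64, -0.25]
[0.0, 0.66, -0.2]
[0.01, 0.67, -0.14]
[0.01, 0.68, -0.08]
[0.01, 0.68, -0.02]
[0.01, 0.68, 0.04]
[0.01, 0.68, 0.1]
```

Emit:
{"api": "move_arm", "payload": {"moves": [[[0, 0.07, -0.68], [0, 0, 0], 0], [[0, 0.21, -0.65], [0, 0, 0], 0], [[0, 0.27, -0.63], [0, 0, 0], 0], [[0, 0.32, -0.6], [0, 0, 0], 0], [[0, 0.37, -0.57], [0, 0, 0], 0]]}}

```text
clock: 8.18
position: [0.4783, 0.0333, 0.1645]
ee_rot: [0.697, 0.717, -0.001, -0.001]
ft_force: [-9.7, -0.2, 2.3]
grip_width: 0.108
```

Run:
```python
from h import *
p,M,o=state(); print(p.round(4),yaw(M),o['grip_width'],o['ft_force'])
im,i=snap("side1","side"); cv2.imwrite("pics/side1c.png",cv2.resize(im[100:300,230:470],None,fx=3,fy=3))
```

```text
[0.4783 0.0333 0.1645] 91.55597949316525 0.10783062412057325 [-9.70103546 -0.22706421  2.27865446]
```

View pics/side1c.png

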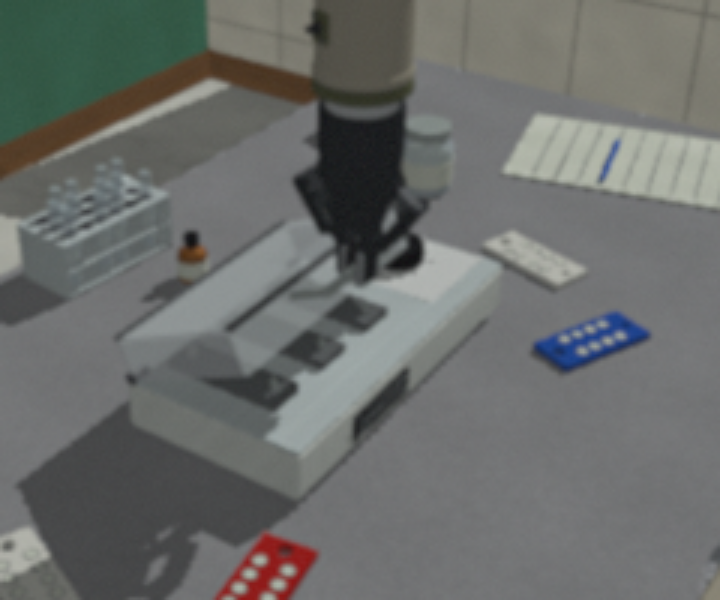

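Emit:
{"api": "move_arm", "payload": {"moves": [[[0, 0.42, -0.54], [0, 0, 0], 0], [[0, 0.47, -0.5], [0, 0, 0], 0], [[0, 0.51, -0.46], [0, 0, 0], 0], [[0, 0.55, -0.41], [0, 0, 0], 0], [[0, 0.58, -0.36], [0, 0, 0], 0]]}}

```text
clock: 8.85
position: [0.5432, 0.0352, 0.2226]
ee_rot: [0.698, 0.717, 0.0, 0.001]
ft_force: [-5.2, 1.7, 5.7]
grip_width: 0.106
```

Emit:
{"api": "move_arm", "payload": {"moves": [[[0, 0.61, -0.31], [0, 0, 0], 0], [[0, 0.64, -0.25], [0, 0, 0], 0], [[0, 0.66, -0.2], [0, 0, 0], 0], [[0, 0.67, -0.14], [0, 0, 0], 0], [[0, 0.68, -0.08], [0, 0, 0], 0]]}}

```text
clock: 9.48
position: [0.6252, 0.0375, 0.2464]
ee_rot: [0.698, 0.717, 0.001, 0.001]
ft_force: [-1.0, 2.6, -2.2]
grip_width: 0.107
```

Emit:
{"api": "move_arm", "payload": {"moves": [[[0, 0.68, -0.02], [0, 0, 0], 0], [[0, 0.68, 0.04], [0, 0, 0], 0], [[0, 0.68, 0.1], [0, 0, 0], 0]]}}

```text
clock: 9.85
position: [0.6762, 0.039, 0.2432]
ee_rot: [0.698, 0.717, 0.001, 0.0]
ft_force: [-0.2, 1.9, 0.3]
grip_width: 0.108
```

Run:
```python
from h import *
p,M,o=state(); print(p.round(4),yaw(M),o['grip_width'],o['ft_force'])
im,i=snap("side2","side"); cv2.imwrite("pics/side2c.png",cv2.resize(im[100:300,230:470],None,fx=3,fy=3))
```

```text
[0.6762 0.039  0.2432] 91.54287921688778 0.10844913566474462 [-0.15462598  1.86874022  0.29918335]
```

View pics/side2c.png

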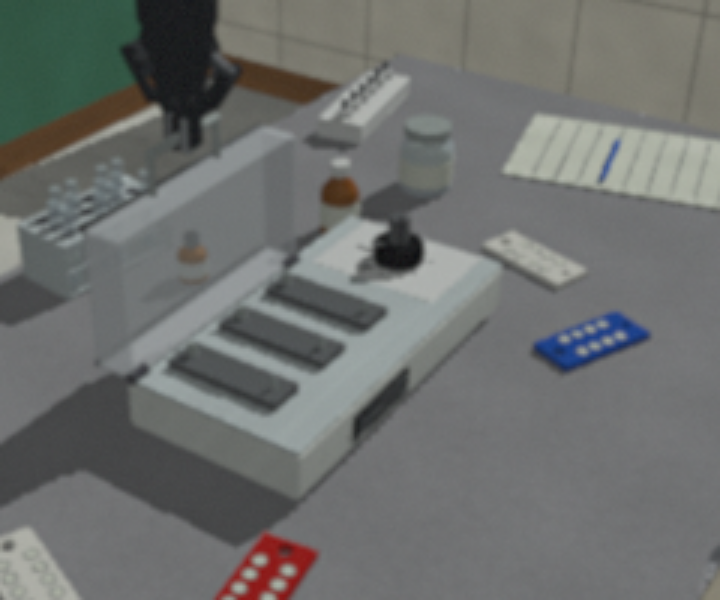

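Emit:
{"api": "move_arm", "payload": {"moves": [[[0, 0.5, 0.13], [0, 0, 0], 0], [[0, 0.3, 0.1], [0, 0, 0], 0], [[0, 0, 0], [0, 0, 0], 0.35], [[0, 0, 0], [0, 0, 0], 0.35], [[0, 0, 0], [0, 0, 0], 0.35]]}}

```text
clock: 10.52
position: [0.6953, 0.0388, 0.2356]
ee_rot: [0.698, 0.716, 0.0, 0.0]
ft_force: [0.1, -0.4, 0.9]
grip_width: 0.348
```

Emit:
{"api": "move_arm", "payload": {"moves": [[[0, 0, -1], [0, 0, 0], 0.35], [[0, 0, -1], [0, 0, 0], 0.35], [[0, 0, -1], [0, 0, 0], 0.35], [[0, 0, -1], [0, 0, 0], 0.35], [[0, 0, 0], [0, 0, 0], 0.35]]}}

```text
clock: 11.15
position: [0.6956, 0.0394, 0.3376]
ee_rot: [0.698, 0.717, 0.001, 0.001]
ft_force: [-0.5, 0.6, -0.5]
grip_width: 0.351
```

Run:
```python
from h import *
p,M,o=state(); print(p.round(4),yaw(M),o['grip_width'],o['ft_force'],o['joint_pos'].round(2))
```

```text
[0.6956 0.0394 0.3376] 91.54332427566445 0.3514596600068851 [-0.48560058  0.55882475 -0.49905762] [ 0.26  0.55 -0.66  1.02  0.33  1.66 -0.27]
```

Emit:
{"api": "move_arm", "payload": {"moves": [[[0.27, -1, 0.2], [0, 0, 0], 0.8], [[0.27, -1, 0.2], [0, 0, 0], 0.8], [[0.27, -1, 0.2], [0, 0, 0], 0.8], [[0, 0, 0], [0, 0, -10], 0.8], [[0, 0, 0], [0, 0, -10], 0.8]]}}

```text
clock: 11.78
position: [0.619, 0.0571, 0.3196]
ee_rot: [0.56, 0.828, -0.001, -0.0]
ft_force: [-0.3, -0.1, -0.3]
grip_width: 0.794
```

Emit:
{"api": "move_arm", "payload": {"moves": [[[0, 0, 0], [0, 0, -10], 0.8], [[0, 0, 0], [0, 0, -10], 0.8], [[0, 0, 0], [0, 0, -10], 0.8], [[0, 0, 0], [0, 0, -10], 0.8], [[0, 0, 0], [0, 0, -10], 0.8]]}}

```text
clock: 12.4
position: [0.6192, 0.0571, 0.3194]
ee_rot: [0.157, 0.988, -0.0, -0.001]
ft_force: [0.2, -0.3, 1.3]
grip_width: 0.798
```

Emit:
{"api": "move_arm", "payload": {"moves": [[[0, 0, 0], [0, 0, -10], 0.8], [[0, 0, 0], [0, 0, -10], 0.8], [[0, 0, 0], [0, 0, 0], 0.8]]}}

```text
clock: 12.78
position: [0.6192, 0.0571, 0.3195]
ee_rot: [-0.013, 1.0, 0.0, -0.001]
ft_force: [-0.7, 0.4, -0.3]
grip_width: 0.798
```

Run:
```python
from h import *
p,M,o=state(); print(p.round(4),yaw(M),o['grip_width'],o['joint_pos'].round(2))
snap("w4")
```

```text
[0.6192 0.0571 0.3195] -178.505944453232 0.7976758674265021 [ 0.51  0.45 -0.97  1.28  0.36  1.59  1.2 ]
```

View pics/w4.png

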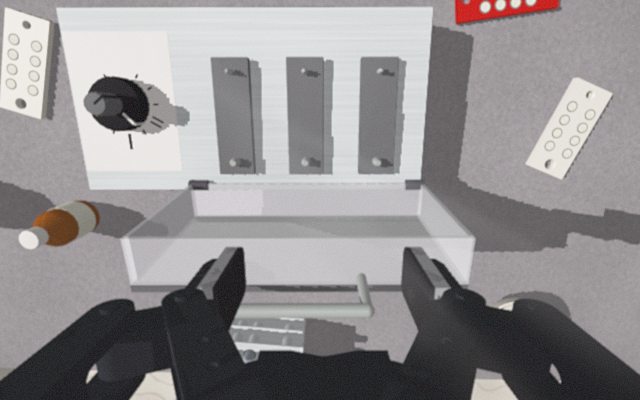

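```bash
cat >> h.py <<'E'
def comp(m,c):
    k,l=cv2.connectedComponents(m.astype(np.uint8)); return l==l[c[1],c[0]]
def rectw(i,m,z):
    cs,_=cv2.findContours(m.astype(np.uint8),cv2.RETR_EXTERNAL,cv2.CHAIN_APPROX_NONE); c=max(cs,key=cv2.contourArea)[:,0,:]
    w=plane(i,c,z)[:,:2]*1000; return cv2.minAreaRect(w.astype(np.float32))
def plate(im,i,c,thr=185,z=.008):
    a=im.astype(int); m=comp((a.min(2)>thr)&(a.max(2)-a.min(2)<45),c)
    r=rectw(i,m,z); print("rect",[np.round(x,2) for x in r])
    x0,y0,w,h=cv2.boundingRect(m.astype(np.uint8))
    cs,_=cv2.findContours(m.astype(np.uint8),cv2.RETR_EXTERNAL,2); f=cv2.drawContours(np.zeros(m.shape,np.uint8),cs,-1,1,-1); f=cv2.erode(f,np.ones((3,3)))
    d=(im.mean(2)<150)&(f>0); k,l,st,_=cv2.connectedComponentsWithStats(d.astype(np.uint8))
    for j in range(1,k):
        if st[j,4]>=8:
            yy,xx=np.nonzero(l==j); wgt=150-im.mean(2)[yy,xx]; q=np.array([(xx*wgt).sum(),(yy*wgt).sum()])/wgt.sum(); print(" hole",q.round(1),st[j,4],int(im.mean(2)[yy,xx].min()),plane(i,q,z)[0].round(4))
    return r
E
python3 - <<'E'
from h import *
im,i=load("w4")
print("L");plate(im,i,(570,118),195);plate(im,i,(570,118),185)
print("R");plate(im,i,(22,77),195)
g=im.mean(2)
for c in((228,120),(303,120),(379,120)):
    m=comp((g<125)&(g>85),c); 
    r=rectw(i,cv2.morphologyEx(m.astype(np.uint8),cv2.MORPH_OPEN,np.ones((5,5))),.075); print(m.sum(),[np.round(x,2) for x in r])
    print(g[120,c[0]-25:c[0]+40].astype(int))
big=cv2.resize(im[40:190,200:420],None,fx=3.6,fy=3.6,interpolation=cv2.INTER_CUBIC); cv2.imwrite("pics/w4c.png",big)
E
```

```text
L
rect [array([570.38, 376.78]), array([ 56.82, 120.42]), np.float64(69.66)]
 hole [587.   94.3] 9 106 [0.5262 0.3927 0.008 ]
 hole [546.4 163.5] 21 93 [0.6161 0.3582 0.008 ]
rect [array([570.46, 376.65]), array([ 57.63, 121.22]), np.float64(69.72)]
 hole [587.   94.3] 9 106 [0.5262 0.3927 0.008 ]
 hole [546.4 163.5] 21 93 [0.6161 0.3582 0.008 ]
R
rect [array([ 509.49, -320.8 ]), array([ 52.57, 120.91]), np.float64(74.27)]
 hole [26.5 24.6] 36 104 [ 0.4632 -0.3073  0.008 ]
 hole [ 21.4 103.2] 70 95 [ 0.5557 -0.3324  0.008 ]
224457 [array([695.61,  54.94]), array([500.73, 896.81]), np.float64(1.4)]
[214 213 211 213 214 213 213 213 214 214 215 210 179 136 120 126 128 129
 128 127 130 128 124 130 130 126 127 128 127 128 127 130 132 128 128 129
 129 130 132 128 132 133 128 126 133 134 134 126  99 105 128 139 144 142
 145 145 140 141 155 185 208 212 211 211 213]
1476 [array([611.95,  48.83]), array([11.49, 16.11]), np.float64(0.84)]
[214 214 215 214 216 214 216 217 214 189 145 126 128 125 127 124 127 125
 125 128 126 119 123 123 121 124 120 124 121 122 125 125 127 121 124 122
 121 125 124 123 119 126 123 118 115 110 134 140 142 139 139 137 143 175
 220 222 220 221 217 221 218 218 221 220 219]
2839 [array([570.84, 116.94]), array([76.5 , 38.88]), np.float64(1.7)]
[218 219 220 221 199 151 127 124 125 124 122 119 122 124 120 126 125 120
 122 121 124 119 123 123 120 124 121 120 124 120 119 124 122 123 121 125
 118 119 121 119 117 118 131 141 139 135 138 138 137 165 204 217 216 216
 214 216 214 217 217 215 214 216 213 216 216]
```

View pics/w4c.png

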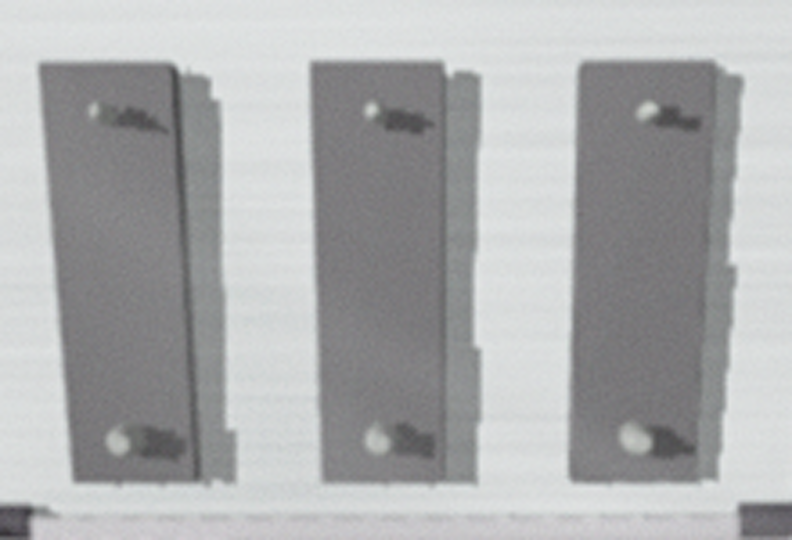

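Run:
```python
from h import *
im,i=load("w4")
f=lambda q: np.array(q,float)/3.6+np.array([200,40])-.36
S={1:[(580,62),(717,62),(570,482),(700,484)],2:[(311,62),(445,62),(322,482),(443,482)],3:[(39,63),(172,63),(74,482),(194,482)]}
D={1:[(647,111),(634,438)],2:[(371,111),(377,440)],3:[(95,111),(118,440)]}
for k in S:
    c=plane(i,f(S[k]),.075); m=c.mean(0); print(k,"plinth",m.round(4),[np.linalg.norm(c[a]-c[b]).round(4) for a,b in((0,1),(2,3),(0,2),(1,3))], np.degrees(np.arctan2(*(c[2]+c[3]-c[0]-c[1])[[1,0]])))
    d=plane(i,f(D[k]),.0875); print("  dowel",d.mean(0).round(4),np.linalg.norm(d[0]-d[1]).round(4),np.degrees(np.arctan2(*(d[1]-d[0])[[1,0]])))
c=plane(i,[(58,8),(433,7),(90,189),(421,187)],.065); print(c.round(4))
```

```text
1 plinth [0.561  0.1164 0.075 ] [np.float64(0.0404), np.float64(0.0419), np.float64(0.1255), np.float64(0.1262)] 1.97860563490017
  dowel [0.5603 0.114  0.0875] 0.0946 1.507929036564307
2 plinth [0.5629 0.0359 0.075 ] [np.float64(0.0395), np.float64(0.0389), np.float64(0.1255), np.float64(0.1255)] 1.3133333224799617
  dowel [0.5626 0.0347 0.0875] 0.0952 1.6807516475525677
3 plinth [ 0.5651 -0.0441  0.075 ] [np.float64(0.0392), np.float64(0.0386), np.float64(0.1252), np.float64(0.1252)] 1.5203054901696238
  dowel [ 0.5646 -0.045   0.0875] 0.0952 1.4677593447435646
[[ 0.4577 -0.2257  0.065 ]
 [ 0.4465  0.1684  0.065 ]
 [ 0.6529 -0.222   0.065 ]
 [ 0.6404  0.1752  0.065 ]]
```

Emit:
{"api": "move_arm", "payload": {"moves": [[[0.12, 0.985, 0], [0, 0, 0], 0.8], [[0.12, 0.985, 0], [0, 0, 0], 0.8], [[0.12, 0.985, 0], [0, 0, 0], 0.8], [[0.12, 0.985, 0], [0, 0, 0], 0.8], [[0.12, 0.985, 0], [0, 0, 0], 0.8]]}}

```text
clock: 13.45
position: [0.6008, 0.1808, 0.3202]
ee_rot: [-0.011, 1.0, -0.0, -0.0]
ft_force: [0.5, -0.4, -0.0]
grip_width: 0.799
```

Emit:
{"api": "move_arm", "payload": {"moves": [[[0.12, 0.985, 0], [0, 0, 0], 0.8], [[0.12, 0.985, 0], [0, 0, 0], 0.8], [[0.12, 0.985, 0], [0, 0, 0], 0.8], [[0.12, 0.985, 0.96], [0, 0, 0], 0.8], [[0.12, 0.985, 0.96], [0, 0, 0], 0.8]]}}

```text
clock: 14.08
position: [0.5826, 0.3035, 0.2717]
ee_rot: [-0.011, 1.0, -0.0, 0.0]
ft_force: [0.9, -0.3, -0.8]
grip_width: 0.797
```

Emit:
{"api": "move_arm", "payload": {"moves": [[[0.12, 0.985, 0.96], [0, 0, 0], 0.8], [[0.12, 0.985, 0.96], [0, 0, 0], 0.8], [[0.12, 0.985, 0.96], [0, 0, 0], 0.8], [[0, 0, 0], [0, 0, 7.3], 0.8], [[0, 0, 0], [0, 0, 7.3], 0.8]]}}

```text
clock: 14.7
position: [0.5713, 0.3766, 0.1995]
ee_rot: [0.117, 0.993, -0.0, -0.0]
ft_force: [0.1, 0.4, 0.2]
grip_width: 0.801
```

Emit:
{"api": "move_arm", "payload": {"moves": [[[0, 0, 0], [0, 0, 7.3], 0.8], [[0, 0, 0], [0, 0, 0], 0.8], [[0, 0, 0], [0, 0, 0], 0.8]]}}

```text
clock: 15.08
position: [0.5716, 0.3763, 0.2003]
ee_rot: [0.176, 0.984, -0.0, 0.0]
ft_force: [0.1, 0.8, -0.5]
grip_width: 0.797
```

Run:
```python
from h import *
p,M,o=state(); print(p.round(4),yaw(M),o['grip_width'],o['joint_pos'].round(2))
im,i=snap("w5"); c=proj(i,[.571,.376,.008])[0]; print(c); q=tuple(np.round(c).astype(int))
for t in(175,190,205): r=plate(im,i,q,t)
```

```text
[0.5716 0.3763 0.2003] 159.72834166792845 0.7973825834246423 [-0.09  0.63 -0.87  1.29  0.47  1.43  0.29]
[322.81264132 176.54011103]
rect [array([571.23, 377.45]), array([ 54.17, 121.17]), np.float64(69.71)]
 hole [324.1 126.9] 56 100 [0.5257 0.3941 0.008 ]
 hole [323.3 220.9] 70 119 [0.6151 0.3602 0.008 ]
rect [array([571.29, 377.59]), array([ 52.85, 121.16]), np.float64(69.7)]
 hole [324.1 126.9] 56 100 [0.5257 0.3941 0.008 ]
 hole [323.3 220.9] 70 119 [0.6151 0.3602 0.008 ]
rect [array([571.25, 377.75]), array([ 52.12, 119.12]), np.float64(69.71)]
 hole [324.1 126.9] 56 100 [0.5257 0.3941 0.008 ]
 hole [323.3 220.9] 70 119 [0.6151 0.3602 0.008 ]
```

View pics/w5.png

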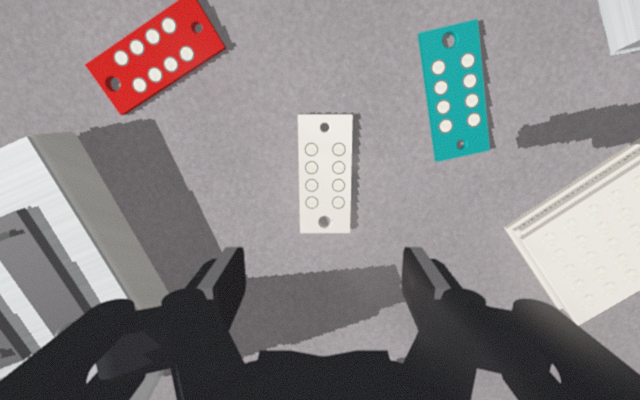

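Run:
```python
from h import *
im,i=load("w5"); g=im.mean(2).astype(int)
print(g[118:136,315:334]); print(g[212:231,314:334])
im,i=load("w4"); g=im.mean(2).astype(int)
print(g[87:101,580:595]); print(g[156:171,540:555])
```

```text
[[235 234 234 235 234 235 234 235 234 235 234 233 234 234 235 233 235 235
  234]
 [235 232 234 235 235 234 235 235 234 234 235 236 234 234 235 234 233 234
  235]
 [234 234 234 234 235 234 235 235 235 236 235 234 234 234 233 234 235 236
  235]
 [233 233 234 234 235 235 235 232 231 230 230 234 236 237 234 235 235 234
  236]
 [235 234 233 234 235 234 228 216 199 200 196 212 229 237 237 234 234 235
  233]
 [234 235 235 236 235 225 200 158 141 136 135 155 193 232 239 236 235 234
  234]
 [235 234 235 234 231 200 154 121 102 105 104 117 141 201 237 240 236 233
  235]
 [234 234 235 235 224 170 119 104 103 100 103 104 114 165 228 241 236 234
  235]
 [234 233 236 234 217 151 106 104 104 106 108 103 107 138 216 244 237 234
  235]
 [235 234 233 232 215 148 103 101 105 106 111 107 104 125 205 243 237 234
  234]
 [233 234 235 235 218 159 111 100 102 107 108 104 104 135 213 242 238 232
  233]
 [234 234 234 236 227 178 126 105 100 103 104 100 118 169 232 240 235 234
  233]
 [233 234 233 235 230 206 154 120 108 104 109 120 156 215 240 241 235 234
  233]
 [232 234 233 235 234 224 193 162 145 136 149 1
[... 3103 characters left out ...]
3 229]
 [226 227 229 228 229 225 202 161 139 133 159 191 206 216 227]
 [225 225 230 228 226 201 154 121 133 138 166 200 209 220 229]
 [229 226 229 228 219 166 113 117 145 155 181 212 217 221 232]
 [226 226 228 227 203 138 100 120 155 156 185 216 224 227 235]
 [226 227 230 227 191 121  93 120 151 169 195 221 226 232 240]
 [227 227 230 226 194 121  96 125 161 180 209 223 229 237 240]
 [227 227 228 227 205 137 113 142 174 195 218 222 229 237 239]
 [226 228 229 228 217 173 145 160 187 206 218 224 230 235 234]
 [230 229 228 227 224 208 189 184 199 212 220 228 233 232 229]
 [227 228 228 230 228 227 217 212 213 220 227 231 230 226 226]
 [201 214 224 226 228 230 229 227 224 227 228 229 228 229 228]]
```

Run:
```python
from h import *
fx,cx,cy=340.16,323.2,201; C=np.array([[0,-.965,-.263],[1,0,0],[0,-.263,.965]]); o=np.array([.0665,.0003,-.1439])
for w in(1,.8,.35):
  for r in(0,.003,.006,.009,.013):
    for x in(.011,):
      c=C.T@(np.array([x,w*.0425,-r])-o); print(w,r,(c[0]/c[2]*fx+cx).round(1),(c[1]/c[2]*fx+cy).round(1))
for n,c0 in(("w1",436),("w5",412),("w3",365)):
  im,_=load(n); g=im.mean(2).astype(int); print(n)
  for r in range(234,266,3): print(r,g[r,c0-26:c0+24:2])
```

```text
1 0 416.7 235.8
1 0.003 418.5 238.3
1 0.006 420.4 240.8
1 0.009 422.4 243.5
1 0.013 425.1 247.2
0.8 0 397.9 235.8
0.8 0.003 399.3 238.3
0.8 0.006 400.8 240.8
0.8 0.009 402.4 243.5
0.8 0.013 404.5 247.2
0.35 0 355.5 235.8
0.35 0.003 356.1 238.3
0.35 0.006 356.8 240.8
0.35 0.009 357.4 243.5
0.35 0.013 358.4 247.2
w1
234 [165 163 161 162 120 103 104 104 101 104 103 108 107 107 111 106 111 107
 110 107 106 108 109 107 110]
237 [164 160 162 150 107 103 108 106 103 107 105 105 106 108 105 109 106 105
 106 109 105 108 112 105 131]
240 [164 158 164 144 102 109 105 108 104 104 106 107 105 110 108 103 111 107
 105 107 105 108 111 112 146]
243 [162 164 150 109 105 103 109 108 104 104 110 101 105 105 106 110 106 103
 105 106 106 113 109 111 160]
246 [158 157 142 101 100 107 110 106 110 106 106 104 106 104 107 105 104 111
 110 107 106 110 105 129 162]
249 [165 159 112 101 101 106 102 105 108 109 116 115 109 107 104 106 106 103
 106 104 108 107 123 161 163]
252 [165 157 108  99 106 114 118 126 129 125 111 113 120 132 123 116 111 105
 110 110 108 103 137 167 159]
255 [159 127 110 114 122 125 138 14
[... 2052 characters left out ...]
  87 111 121 122 120 123 121
 184 221 215 174 166 152 150]
249 [220 221 220 224 222 221 217 216 221 127  86  91  93 121 123 120 123 121
 133 218 216 173 159 155 155]
252 [221 220 221 219 221 221 219 220 218 122  87  84  88 109 120 120 117 121
 115 122 113 101  96 106 146]
255 [220 220 219 221 220 222 218 218 218 115  86  90  87  99 120 118 124 122
 122 123  91  86  83  86  92]
258 [220 218 221 224 222 219 219 217 220 117  87  88  88  87 113 118 122 120
 119 123 110  85  92  85  85]
261 [220 218 221 222 221 220 218 219 210 105  88  85  86  88 100 122 124 120
 122 119 114  95  85  91  81]
264 [220 220 221 222 221 220 219 216 207 104  91  82  88  89  84 117 119 123
 117 120 117 108  86  84  83]
```

Emit:
{"api": "move_arm", "payload": {"moves": [[[0.04, 0.03, 1], [0, 0, 0], 0.8], [[0, 0, 1], [0, 0, 0], 0.8], [[0, 0, 1], [0, 0, 0], 0.8], [[0, 0, 1], [0, 0, 0], 0.8], [[0, 0, 1], [0, 0, 0], 0.8]]}}

```text
clock: 15.75
position: [0.571, 0.3773, 0.0747]
ee_rot: [0.176, 0.984, 0.0, -0.0]
ft_force: [0.3, 0.3, -0.1]
grip_width: 0.803
```

Emit:
{"api": "move_arm", "payload": {"moves": [[[0, 0, 1], [0, 0, 0], 0.8], [[0, 0, 1], [0, 0, 0], 0.8], [[0, 0, 0.6], [0, 0, 0], 0.8], [[0, 0, 0.4], [0, 0, 0], 0.8], [[0, 0, 0], [0, 0, 0], 0.8]]}}

```text
clock: 16.38
position: [0.5708, 0.3773, 0.0001]
ee_rot: [0.176, 0.984, -0.0, -0.0]
ft_force: [0.3, -0.0, 0.4]
grip_width: 0.803
```

Emit:
{"api": "move_arm", "payload": {"moves": [[[0, 0, 0], [0, 0, 0], 0.5], [[0, 0, 0], [0, 0, 0], 0.5], [[0, 0, 0], [0, 0, 0], 0.5], [[0, 0, 0], [0, 0, 0], 0.5]], "squeeze": 40}}

```text
clock: 16.88
position: [0.5716, 0.378, 0.0018]
ee_rot: [0.177, 0.984, 0.001, 0.001]
ft_force: [-0.1, 0.0, 7.0]
grip_width: 0.585
```

Emit:
{"api": "move_arm", "payload": {"moves": [[[0, 0, -0.5], [0, 0, 0], 0.5], [[0, 0, -1], [0, 0, 0], 0.5], [[0, 0, -1], [0, 0, 0], 0.5], [[0, 0, -1], [0, 0, 0], 0.5], [[0, 0, -1], [0, 0, 0], 0.5]]}}

```text
clock: 17.5
position: [0.5712, 0.3777, 0.1158]
ee_rot: [0.176, 0.984, 0.0, 0.001]
ft_force: [-0.0, 0.3, -1.5]
grip_width: 0.586
```

Emit:
{"api": "move_arm", "payload": {"moves": [[[0, 0, -1], [0, 0, 0], 0.5], [[0, 0, -1], [0, 0, 0], 0.5], [[0, 0, -1], [0, 0, 0], 0.5], [[0, 0, 0], [0, 0, 0], 0.5], [[0, 0, 0], [0, 0, 0], 0.5]]}}

```text
clock: 18.12
position: [0.5708, 0.3772, 0.188]
ee_rot: [0.177, 0.984, -0.0, 0.0]
ft_force: [-0.3, -0.3, -1.5]
grip_width: 0.585
```

Run:
```python
from h import *
p,M,o=state(); print(p.round(4),yaw(M),o['grip_width'],o['ft_force'].round(1))
im,i=snap("w6"); z=p[2]+.0062
g=im.mean(2); c=proj(i,p+M@[.0,0,-.0062])[0]; print("centre px",c, proj(i,p+M@[.048,0,-.0062]),proj(i,p+M@[-.048,0,-.0062]))
q=tuple(np.round(c).astype(int)); print(g[q[1],q[0]])
r=plate(im,i,q,175,z=z)
big=cv2.resize(im[80:330,200:450],None,fx=3,fy=3,interpolation=cv2.INTER_CUBIC)[:600]; cv2.imwrite("pics/w6c.png",big)
```

```text
[0.5708 0.3772 0.188 ] 159.6669494958414 0.585163938430941 [-0.3 -0.3 -1.5]
centre px [323.56250839 264.12729637] [[323.54901973 155.37539853]] [[323.57391575 356.09869013]]
152.66666666666666
rect [array([555.66, 380.79]), array([318.14, 177.43]), np.float64(69.63)]
 hole [15.3  3.7] 31 143 [0.4355 0.3083 0.1942]
 hole [154.2  54.6] 8780 42 [0.4682 0.3475 0.1942]
 hole [534.1   9.4] 8 145 [0.5027 0.4842 0.1942]
 hole [17.8 11. ] 11 144 [0.4378 0.3078 0.1942]
 hole [463.2  88.7] 7829 82 [0.5204 0.4532 0.1942]
 hole [21.1 53.3] 12 145 [0.4505 0.3009 0.1942]
 hole [22.  67.3] 8 146 [0.4548 0.2984 0.1942]
 hole [560.5 134.6] 10801 91 [0.5509 0.4852 0.1942]
 hole [284.3 331. ] 80203 18 [0.5964 0.3482 0.1942]
 hole [360.5 212.7] 204 93 [0.554  0.4001 0.1942]
 hole [281.3 210.7] 50 133 [0.5415 0.3691 0.1942]
 hole [354.9 245.6] 373 105 [0.5673 0.3931 0.1942]
 hole [292.3 249.2] 488 82 [0.5594 0.3669 0.1942]
 hole [292.1 276.3] 290 81 [0.5715 0.362  0.1942]
 hole [351.9 274.2] 164 100 [0.5798 0.3874 0.1942]
 hole [293.7 280.5] 9 144 [0.5736 0.3619 0.1942]
 hole [294.5 313.6] 85 127 [0.5895 0.356  0.1942]
 hole [351.6 313. ] 72 126 [0.5983 0.3808 0.1942]
 hole [  8.1 354.6] 832 60 [0.5626 0.2196 0.1942]
```

View pics/w6c.png

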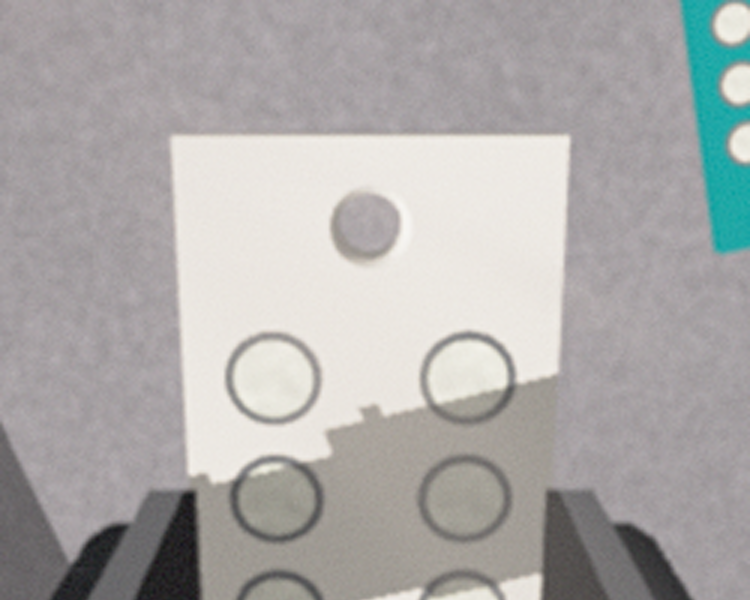

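Emit:
{"api": "move_arm", "payload": {"moves": [[[0, 0, -0.18], [0, 0, -7.3], 0.5], [[0, 0, -0.18], [0, 0, -7.3], 0.5], [[0, 0, -0.18], [0, 0, -7.3], 0.5], [[-0.08, -0.9, -0.18], [0, 0, 0], 0.5], [[-0.08, -0.9, -0.18], [0, 0, 0], 0.5]]}}

```text
clock: 18.8
position: [0.5758, 0.3319, 0.2095]
ee_rot: [-0.014, 1.0, -0.0, -0.001]
ft_force: [0.0, -0.2, -1.6]
grip_width: 0.587
```

Emit:
{"api": "move_arm", "payload": {"moves": [[[-0.08, -0.9, -0.18], [0, 0, 0], 0.5], [[-0.08, -0.9, -0.18], [0, 0, 0], 0.5], [[-0.08, -0.9, 0], [0, 0, 0], 0.5], [[-0.08, -0.9, 0], [0, 0, 0], 0.5], [[-0.08, -0.9, 0], [0, 0, 0], 0.5]]}}

```text
clock: 19.42
position: [0.589, 0.2193, 0.2186]
ee_rot: [-0.014, 1.0, -0.0, -0.001]
ft_force: [0.5, -0.5, 0.0]
grip_width: 0.58
```

Emit:
{"api": "move_arm", "payload": {"moves": [[[0, 0, 0], [0, 0, 0], 0.5], [[0, 0, 0], [0, 0, 0], 0.5]]}}

```text
clock: 19.68
position: [0.5888, 0.221, 0.2191]
ee_rot: [-0.014, 1.0, 0.0, -0.0]
ft_force: [0.1, -0.5, -1.7]
grip_width: 0.587
```

Run:
```python
from h import *
p,M,o=state(); print(p.round(4),yaw(M),o['grip_width'],o['ft_force'].round(1))
im,i=snap("w7"); s=np.radians(1.5); ex=np.array([np.cos(s),np.sin(s),0])
S1=np.array([.561,.1155,.075])
for k in (-.048,.048): print(proj(i,S1+ex*k).round(1), proj(i,S1+ex*k+[0,0,.014]).round(1))
ey=np.array([-ex[1],ex[0],0]); cor=[S1+ex*a+ey*b for a in(-.063,.063) for b in(-.02,.02)]; c=proj(i,cor); print(c.round(1))
x0,y0=(c.min(0)-25).astype(int); x1,y1=(c.max(0)+25).astype(int); x0=max(x0,0);y0=max(y0,0); print(x0,y0,x1,y1); f=600/max(y1-y0,1); f=min(f,4); print(f)
f=3.0; cv2.imwrite("pics/w7c.png",cv2.resize(im[y0:y1,x0:x1],None,fx=f,fy=f,interpolation=cv2.INTER_CUBIC))
```

```text
[0.5888 0.221  0.2191] -178.39644786941344 0.586937666192555 [ 0.1 -0.5 -1.7]
[[193.5  92.9]] [[186.8  92.1]]
[[204.2 207.1]] [[198.6 211.8]]
[[166.5  73.1]
 [216.8  73.2]
 [183.3 223.3]
 [228.2 223.3]]
141 48 253 248
3.0
```

View pics/w7c.png

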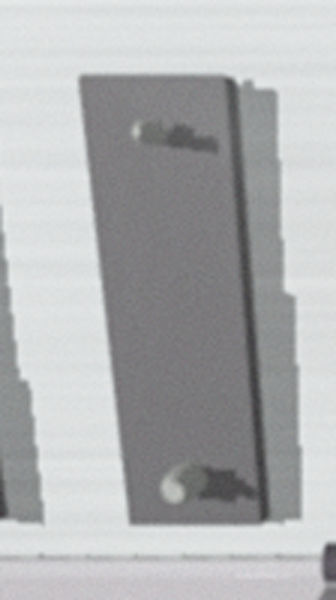

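Emit:
{"api": "move_arm", "payload": {"moves": [[[0.252, -0.838, 0.832], [0, 0, 0], 0.5], [[0.252, -0.838, 0.832], [0, 0, 0], 0.5], [[0.252, -0.838, 0.832], [0, 0, 0], 0.5], [[0.252, -0.838, 0.832], [0, 0, 0], 0.5], [[0.252, -0.838, 0.832], [0, 0, 0], 0.5]]}}

```text
clock: 20.35
position: [0.5601, 0.1154, 0.1149]
ee_rot: [-0.015, 1.0, 0.0, 0.0]
ft_force: [0.7, 0.1, -1.2]
grip_width: 0.586
```

Emit:
{"api": "move_arm", "payload": {"moves": [[[0, 0, 0.4], [0, 0, 0], 0.5], [[0, 0, 0], [0, 0, 0], 0.5], [[0, 0, 0], [0, 0, 0], 0.5]]}}

```text
clock: 20.72
position: [0.561, 0.1165, 0.1064]
ee_rot: [-0.015, 1.0, 0.0, 0.001]
ft_force: [-0.6, -1.1, -1.0]
grip_width: 0.585
```

Run:
```python
from h import *
p,M,o=state(); print(p.round(5),yaw(M),o['grip_width'],o['ft_force'].round(1),shift([.5603,.1154,.0768]).round(3))
```

```text
[0.56099 0.11647 0.10639] -178.33280108015308 0.5853976120728922 [-0.6 -1.1 -1. ] [ 0.03  -0.043  1.183]
```

Emit:
{"api": "move_arm", "payload": {"moves": [[[0.02, -0.03, 0.3], [0, 0, 0], 0.5], [[0, 0, 0.2], [0, 0, 0], 0.5], [[0, 0, 0], [0, 0, 0], 0.5], [[0, 0, 0], [0, 0, 0], 0.5]]}}

```text
clock: 21.22
position: [0.5602, 0.1141, 0.0931]
ee_rot: [-0.014, 1.0, 0.0, 0.0]
ft_force: [-0.2, 0.6, -1.3]
grip_width: 0.584
```

Run:
```python
from h import *
for _ in range(3):
    p,M,o=state(); print(p.round(5),yaw(M),o['ft_force'].round(1),shift([.5603,.1154,.0768]).round(3)); snap("w8")
im,i=load("w8"); print(proj(i,[[.5603-.048,.1154-.0013,.089]]))
f=lambda q: q
x,y=proj(i,p+M@[.048,0,-.0062])[0]; print(x,y); x=int(x);y=int(y); g=im.mean(2).astype(int); print(g[y-16:y+17:2,x-16:x+17:2])
```

```text
[0.56024 0.11407 0.09314] -178.4388581174864 [-0.2  0.6 -1.3] [-0.004  0.053  0.654]
[0.56028 0.11405 0.09321] -178.43980699959334 [ 0.2 -0.1 -0.8] [-0.002  0.054  0.656]
[0.56028 0.11405 0.09321] -178.44247665328615 [-0.1 -0.  -0.7] [-0.002  0.054  0.656]
[[326.63500733 152.3641745 ]]
323.56810392378253 155.45515831382875
[[233 230 231 232 231 230 231 231 232 232 232 232 232 231 233 231 232]
 [231 232 233 233 233 233 231 228 225 231 232 232 233 233 233 232 231]
 [232 232 232 232 230 209 187 187 186 207 218 227 231 232 231 233 232]
 [232 231 232 224 183 155 136 127 134 145 159 210 231 232 232 234 233]
 [232 232 228 173 136 116 113 127 138 139 136 139 201 237 233 230 232]
 [232 232 196 146 110 107 116 135 138 141 140 132 139 228 238 231 232]
 [232 231 168 127 103 103 114 132 137 139 137 139 131 192 242 232 231]
 [233 225 154 115 104 103 108 127 134 140 139 134 130 165 243 236 232]
 [234 223 153 123  97  98 103 117 122 132 135 125 125 176 244 238 231]
 [233 225 159 141 105 103 102 104 117 121 122 119 115 209 244 235 232]
 [232 230 169 150 116  99 102  96 102 106 105 101 153 241 244 233 231]
 [232 233 202 165 146 119 102  98  98  99  96 144 219 244 241 232 231]
 [231 231 231 184 170 155 137 126 121 130 156 219 241 242 235 232 232]
 [232 231 232 223 196 189 182 168 169 204 226 237 241 236 231 231 232]
 [231 232 232 233 229 217 213 219 225 228 236 237 235 231 233 232 231]
 [230 231 230 231 231 232 230 230 230 231 233 231 231 232 232 232 231]
 [228 232 229 231 231 232 231 229 231 231 230 231 230 231 232 232 231]]
```

Emit:
{"api": "move_arm", "payload": {"moves": [[[0, 0.054, 0], [0, 0, 0], 0.5], [[0, 0, 0], [0, 0, 0], 0.5], [[0, 0, 0], [0, 0, 0], 0.5]]}}

```text
clock: 21.75
position: [0.5601, 0.1154, 0.0931]
ee_rot: [-0.014, 1.0, -0.0, 0.0]
ft_force: [0.5, 0.2, -0.6]
grip_width: 0.583
```

Run:
```python
from h import *
p,M,o=state(); print(p.round(5),yaw(M),o['ft_force'].round(1),shift([.5603,.1154,.0768]).round(3))
```

```text
[0.56014 0.11539 0.09306] -178.4371567104542 [ 0.5  0.2 -0.6] [-0.007  0.     0.65 ]
```

Aligned; lower gently in small steps.

Emit:
{"api": "move_arm", "payload": {"moves": [[[0, 0, 0.12], [0, 0, 0], 0.5], [[0, 0, 0.12], [0, 0, 0], 0.5], [[0, 0, 0], [0, 0, 0], 0.5]]}}

```text
clock: 22.12
position: [0.5599, 0.1153, 0.0867]
ee_rot: [-0.014, 1.0, -0.0, -0.0]
ft_force: [-0.1, 0.0, -1.3]
grip_width: 0.585
```

Emit:
{"api": "move_arm", "payload": {"moves": [[[0, 0, 0.12], [0, 0, 0], 0.5], [[0, 0, 0.12], [0, 0, 0], 0.5], [[0, 0, 0], [0, 0, 0], 0.5]]}}

```text
clock: 22.5
position: [0.5599, 0.1153, 0.0807]
ee_rot: [-0.014, 1.0, -0.0, -0.0]
ft_force: [0.7, 1.6, -0.7]
grip_width: 0.586
```

Emit:
{"api": "move_arm", "payload": {"moves": [[[0, 0, 0.1], [0, 0, 0], 0.5], [[0, 0, 0.06], [0, 0, 0], 0.5], [[0, 0, 0], [0, 0, 0], 0.5]]}}

```text
clock: 22.88
position: [0.5601, 0.1154, 0.077]
ee_rot: [-0.014, 1.0, -0.0, -0.0]
ft_force: [0.5, -0.3, -1.3]
grip_width: 0.584
```

Emit:
{"api": "move_arm", "payload": {"moves": [[[0, 0, 0], [0, 0, 0], 0.72], [[0, 0, 0], [0, 0, 0], 0.72], [[0, 0, 0], [0, 0, 0], 0.72]]}}

```text
clock: 23.25
position: [0.5602, 0.1153, 0.0771]
ee_rot: [-0.014, 1.0, -0.0, 0.0]
ft_force: [-0.4, 0.3, 0.1]
grip_width: 0.723
```

Emit:
{"api": "move_arm", "payload": {"moves": [[[0, 0, -0.5], [0, 0, 0], 0.72], [[0, 0, -1], [0, 0, 0], 0.72], [[0, 0, -1], [0, 0, 0], 0.72], [[0, 0, -1], [0, 0, 0], 0.72], [[0, 0, 0], [0, 0, 0], 0.72]]}}

```text
clock: 23.88
position: [0.5612, 0.116, 0.1671]
ee_rot: [-0.014, 1.0, 0.0, 0.002]
ft_force: [-0.4, 0.6, -0.6]
grip_width: 0.72
```

Run:
```python
from h import *
p,M,o=state(); print(p.round(4),yaw(M))
im,i=snap("w9"); c=proj(i,[.5603,.1154,.083])[0]; q=tuple(np.round(c).astype(int)); q=(q[0],q[1]-8);print(q)
r=plate(im,i,q,185,z=.083); r=plate(im,i,q,200,z=.083)
c=proj(i,[[.5603-.048,.1154-.0013,.089],[.5603+.048,.1154+.0013,.089]]); print(c)
```

```text
[0.5612 0.116  0.1671] -178.43158130102682
(np.int64(323), np.int64(197))
rect [array([544.35,  18.96]), array([181.55, 294.16]), np.float64(1.69)]
 hole [110.8 198.7] 12608 58 [ 0.5594 -0.0313  0.083 ]
 hole [323.5 113.5] 121 118 [0.4983 0.1144 0.083 ]
 hole [374.1 139.6] 888 134 [0.5141 0.1483 0.083 ]
 hole [322.4 132.4] 96 84 [0.5104 0.1139 0.083 ]
 hole [373.2 201.1] 1054 136 [0.5563 0.1505 0.083 ]
 hole [376.3 252.5] 8 145 [0.5949 0.1553 0.083 ]
 hole [324.1 265.6] 117 95 [0.6062 0.1177 0.083 ]
 hole [376.2 270.8] 10 146 [0.6094 0.1562 0.083 ]
rect [array([544.17,  19.03]), array([180.74, 293.45]), np.float64(1.56)]
 hole [110.8 198.7] 12608 58 [ 0.5594 -0.0313  0.083 ]
 hole [323.5 113.5] 121 118 [0.4983 0.1144 0.083 ]
 hole [374.1 139.6] 888 134 [0.5141 0.1483 0.083 ]
 hole [322.4 132.4] 96 84 [0.5104 0.1139 0.083 ]
 hole [373.2 201.1] 1054 136 [0.5563 0.1505 0.083 ]
 hole [376.3 252.5] 8 145 [0.5949 0.1553 0.083 ]
 hole [324.1 265.6] 117 95 [0.6062 0.1177 0.083 ]
 hole [376.2 270.8] 10 146 [0.6094 0.1562 0.083 ]
[[322.50421287 136.14311492]
 [322.59680363 271.9752804 ]]
```

Emit:
{"api": "move_arm", "payload": {"moves": [[[0.14, -0.968, -0.66], [0, 0, 0], 0.8], [[0.14, -0.968, -0.66], [0, 0, 0], 0.8], [[0.14, -0.968, 0], [0, 0, 0], 0.8], [[0.14, -0.968, 0], [0, 0, 0], 0.8], [[0.14, -0.968, 0], [0, 0, 0], 0.8]]}}

```text
clock: 24.55
position: [0.5453, -0.007, 0.1968]
ee_rot: [-0.014, 1.0, -0.0, -0.001]
ft_force: [0.9, -0.3, 0.6]
grip_width: 0.805
```

Emit:
{"api": "move_arm", "payload": {"moves": [[[0.14, -0.968, 0], [0, 0, 0], 0.8], [[0.14, -0.968, 0], [0, 0, 0], 0.8], [[0.14, -0.968, 0], [0, 0, 0], 0.8], [[0.14, -0.968, 0], [0, 0, 0], 0.8], [[0.14, -0.968, 0], [0, 0, 0], 0.8]]}}

```text
clock: 25.18
position: [0.5311, -0.1283, 0.1968]
ee_rot: [-0.014, 1.0, 0.0, -0.001]
ft_force: [0.3, 0.2, -0.7]
grip_width: 0.801
```

Emit:
{"api": "move_arm", "payload": {"moves": [[[0.14, -0.968, 0], [0, 0, 0], 0.8], [[0.14, -0.968, 0], [0, 0, 0], 0.8], [[0.14, -0.968, 0], [0, 0, 0], 0.8], [[0.14, -0.968, 0], [0, 0, 0], 0.8], [[0.14, -0.968, 0], [0, 0, 0], 0.8]]}}

```text
clock: 25.8
position: [0.5169, -0.2496, 0.1968]
ee_rot: [-0.014, 1.0, 0.0, -0.001]
ft_force: [-0.2, -0.2, 0.7]
grip_width: 0.801
```

Emit:
{"api": "move_arm", "payload": {"moves": [[[0.14, -0.968, 0], [0, 0, 0], 0.8], [[0.14, -0.968, 0], [0, 0, 0], 0.8], [[0.14, -0.968, 0], [0, 0, 0], 0.8], [[0, 0, 0], [0, 0, 8.6], 0.8], [[0, 0, 0], [0, 0, 8.6], 0.8]]}}

```text
clock: 26.42
position: [0.5088, -0.3228, 0.1974]
ee_rot: [0.139, 0.99, 0.0, -0.0]
ft_force: [0.3, 0.2, 0.5]
grip_width: 0.803
```

Emit:
{"api": "move_arm", "payload": {"moves": [[[0, 0, 0], [0, 0, 0], 0.8], [[0, 0, 0], [0, 0, 0], 0.8]]}}

```text
clock: 26.68
position: [0.509, -0.322, 0.1975]
ee_rot: [0.134, 0.991, -0.0, -0.0]
ft_force: [0.5, 0.8, -0.3]
grip_width: 0.799
```

Run:
```python
from h import *
p,M,o=state(); print(p.round(4),yaw(M),o['grip_width'],o['joint_pos'].round(2))
im,i=snap("w10"); c=proj(i,[.509,-.321,.008])[0]; print(c); q=tuple(np.round(c).astype(int))
for t in(190,205): r=plate(im,i,q,t)
```

```text
[ 0.509  -0.322   0.1975] 164.5616150785705 0.7994869473891519 [ 1.12  0.42 -0.81  1.54  0.31  1.32  1.57]
[324.22940104 177.28570456]
rect [array([ 510.19, -320.41]), array([ 52.42, 120.63]), np.float64(74.41)]
 hole [325.  128.9] 57 96 [ 0.4637 -0.3078  0.008 ]
 hole [323.7 223.5] 73 119 [ 0.5557 -0.3344  0.008 ]
rect [array([ 510.66, -320.32]), array([ 51.85, 119.63]), np.float64(74.42)]
 hole [325.  128.9] 57 96 [ 0.4637 -0.3078  0.008 ]
 hole [323.7 223.5] 73 119 [ 0.5557 -0.3344  0.008 ]
```

Emit:
{"api": "move_arm", "payload": {"moves": [[[-0.02, 0.06, 1], [0, 0, 0], 0.8], [[0, 0, 1], [0, 0, 0], 0.8], [[0, 0, 1], [0, 0, 0], 0.8], [[0, 0, 1], [0, 0, 0], 0.8], [[0, 0, 1], [0, 0, 0], 0.8]]}}

```text
clock: 27.35
position: [0.5099, -0.3206, 0.0718]
ee_rot: [0.135, 0.991, -0.0, 0.0]
ft_force: [1.0, -0.9, -0.7]
grip_width: 0.802
```

Emit:
{"api": "move_arm", "payload": {"moves": [[[0, 0, 1], [0, 0, 0], 0.8], [[0, 0, 1], [0, 0, 0], 0.8], [[0, 0, 0.6], [0, 0, 0], 0.8], [[0, 0, 0.28], [0, 0, 0], 0.8], [[0, 0, 0], [0, 0, 0], 0.8]]}}

```text
clock: 27.98
position: [0.51, -0.3205, 0.0007]
ee_rot: [0.136, 0.991, 0.0, 0.0]
ft_force: [1.1, 0.7, 0.2]
grip_width: 0.802
```

Emit:
{"api": "move_arm", "payload": {"moves": [[[0, 0, 0], [0, 0, 0], 0.5], [[0, 0, 0], [0, 0, 0], 0.5], [[0, 0, 0], [0, 0, 0], 0.5], [[0, 0, 0], [0, 0, 0], 0.5]], "squeeze": 40}}

```text
clock: 28.48
position: [0.5106, -0.3208, 0.0018]
ee_rot: [0.136, 0.991, -0.0, 0.001]
ft_force: [-2.4, 0.1, 5.8]
grip_width: 0.588
```

Emit:
{"api": "move_arm", "payload": {"moves": [[[0, 0, -0.5], [0, 0, 0], 0.5], [[0, 0, -1], [0, 0, 0], 0.5], [[0, 0, -1], [0, 0, 0], 0.5], [[0, 0, -1], [0, 0, 0], 0.5], [[0, 0, -1], [0, 0, 0], 0.5]]}}

```text
clock: 29.1
position: [0.51, -0.3205, 0.1149]
ee_rot: [0.136, 0.991, -0.0, 0.0]
ft_force: [-1.1, -0.1, -0.4]
grip_width: 0.589
```

Emit:
{"api": "move_arm", "payload": {"moves": [[[0, 0, -1], [0, 0, 0], 0.5], [[0, 0, -1], [0, 0, 0], 0.5], [[0, 0, -1], [0, 0, 0], 0.5], [[0, 0, -1], [0, 0, 0], 0.5], [[0, 0, 0], [0, 0, 0], 0.5]]}}

```text
clock: 29.72
position: [0.5109, -0.3206, 0.2157]
ee_rot: [0.136, 0.991, -0.001, 0.002]
ft_force: [0.4, 0.9, -1.0]
grip_width: 0.582
```

Run:
```python
from h import *
p,M,o=state(); print(p.round(4),yaw(M),o['grip_width'],o['ft_force'].round(1))
im,i=snap("w11"); g=im.mean(2).astype(int)
a=proj(i,p+M@[.048,0,-.0062])[0]; print(a); x,y=a.astype(int)
print(g[y-16:y+17:2,x-16:x+17:2])
e=proj(i,p+M@[.060,0,-.0062])[0]; print("edge row pred",e, g[int(e[1])-8:int(e[1])+9,[300,320,345]].T); yy=int(e[1])+8
L=int(proj(i,p+M@[.055,-.026,-.0062])[0][0]);R_=int(proj(i,p+M@[.055,.026,-.0062])[0][0]); print(yy,proj(i,p+M@[.055,-.026,-.0062]),g[yy,L-8:L+9],g[yy,R_-8:R_+9],L,R_)
```

```text
[ 0.5109 -0.3206  0.2157] 164.38018014826054 0.5815903829115623 [ 0.4  0.9 -1. ]
[323.565901   155.36029808]
[[225 226 225 226 227 228 224 227 228 226 227 227 228 228 228 228 228]
 [228 226 227 227 228 226 226 225 224 227 227 228 226 227 227 228 227]
 [227 227 227 227 228 217 203 200 208 214 223 228 228 228 227 229 226]
 [227 226 228 223 188 177 171 171 171 176 192 222 232 228 227 228 230]
 [227 227 226 178 162 162 164 166 171 167 164 172 217 236 229 223 225]
 [227 228 210 152 162 162 165 169 169 173 169 168 167 233 236 224 219]
 [228 226 170 155 162 166 165 169 166 168 173 167 164 204 240 225 208]
 [227 224 155 152 156 164 165 164 158 162 170 167 164 191 241 228 204]
 [229 219 149 150 166 163 165 162 159 161 166 162 161 187 242 228 192]
 [226 223 154 150 165 165 160 156 156 163 161 155 158 204 242 230 212]
 [225 225 164 143 150 158 154 159 155 158 158 160 167 226 242 231 226]
 [227 229 187 147 144 154 165 165 162 164 159 159 194 237 238 227 227]
 [226 229 223 166 153 143 145 152 152 155 142 163 223 238 232 227 227]
 [227 226 226 215 168 166 157 150 144 152 183 221 232 233 226 228 228]
 [227 225 227 228 219 203 186 189 199 211 221 228 228 229 229 228 226]
 [226 225 226 227 227 228 223 220 220 224 226 227 228 228 228 226 229]
 [227 225 225 225 227 225 226 226 227 227 225 227 225 227 226 227 226]]
edge row pred [323.56196555 125.00322232] [[161 155 165 159 162 162 157 155 201 227 230 226 228 228 225 224 226]
 [156 157 157 159 158 159 154 166 206 229 229 229 228 227 228 228 228]
 [161 159 160 158 156 160 158 167 210 228 231 228 229 228 229 228 229]]
133 [[258.43338695 137.85216175]] [161 159 159 156 153 151 158 191 225 226 226 225 226 223 224 224 225] [228 228 229 229 226 228 228 227 228 213 173 161 161 159 158 157 155] 258 388
```

Emit:
{"api": "move_arm", "payload": {"moves": [[[0, 0, 0], [0, 0, -8.6], 0.5], [[0, 0, 0], [0, 0, -8.6], 0.5], [[-0.223, 0.998, 0], [0, 0, 0], 0.5], [[-0.223, 0.998, 0], [0, 0, 0], 0.5], [[-0.223, 0.998, 0], [0, 0, 0], 0.5]]}}

```text
clock: 30.4
position: [0.5241, -0.2442, 0.212]
ee_rot: [-0.014, 1.0, 0.0, -0.001]
ft_force: [-0.3, -0.0, 0.2]
grip_width: 0.588
```

Emit:
{"api": "move_arm", "payload": {"moves": [[[-0.223, 0.998, 0], [0, 0, 0], 0.5], [[-0.223, 0.998, 0], [0, 0, 0], 0.5], [[-0.223, 0.998, 0], [0, 0, 0], 0.5], [[-0.223, 0.998, 0], [0, 0, 0], 0.5], [[-0.223, 0.998, 0], [0, 0, 0], 0.5]]}}

```text
clock: 31.02
position: [0.5485, -0.1189, 0.212]
ee_rot: [-0.014, 1.0, 0.0, -0.001]
ft_force: [-0.1, -0.7, -0.2]
grip_width: 0.588
```

Emit:
{"api": "move_arm", "payload": {"moves": [[[-0.223, 0.998, 0], [0, 0, 0], 0.5], [[-0.223, 0.998, 0], [0, 0, 0], 0.5], [[-0.223, 0.998, 0], [0, 0, 0], 0.5], [[0, 0, 1], [0, 0, 0], 0.5], [[0, 0, 1], [0, 0, 0], 0.5]]}}

```text
clock: 31.65
position: [0.5632, -0.0441, 0.1616]
ee_rot: [-0.014, 1.0, -0.0, -0.0]
ft_force: [-0.0, 0.2, -1.5]
grip_width: 0.59
```

Emit:
{"api": "move_arm", "payload": {"moves": [[[0, 0, 1], [0, 0, 0], 0.5], [[0, 0, 1], [0, 0, 0], 0.5], [[0, 0, 0.5], [0, 0, 0], 0.5], [[0, 0, 0], [0, 0, 0], 0.5], [[0, 0, 0], [0, 0, 0], 0.5]]}}

```text
clock: 32.28
position: [0.5642, -0.0444, 0.1014]
ee_rot: [-0.014, 1.0, -0.0, 0.001]
ft_force: [-0.0, 0.6, -0.6]
grip_width: 0.58
```

Run:
```python
from h import *
p,M,o=state(); print(p.round(5),yaw(M),o['ft_force'].round(1),shift([.5645,-.0445,.0768]).round(3))
```

```text
[ 0.56419 -0.04437  0.10136] -178.4328846945301 [-0.   0.6 -0.6] [-0.011 -0.005  0.983]
```

Emit:
{"api": "move_arm", "payload": {"moves": [[[-0.01, 0, 0.16], [0, 0, 0], 0.5], [[0, 0, 0.16], [0, 0, 0], 0.5], [[0, 0, 0], [0, 0, 0], 0.5], [[0, 0, 0], [0, 0, 0], 0.5]]}}

```text
clock: 32.78
position: [0.564, -0.0444, 0.0926]
ee_rot: [-0.014, 1.0, -0.0, 0.0]
ft_force: [-0.7, 0.1, -0.9]
grip_width: 0.588
```

Run:
```python
from h import *
p,M,o=state(); print(p.round(5),yaw(M),o['ft_force'].round(1),shift([.5645,-.0445,.0768]).round(3))
im,i=snap("w12"); print(proj(i,p+M@[.048,0,p[2]-.089]))
x,y=proj(i,p+M@[.048,0,-.0062])[0].astype(int); g=im.mean(2).astype(int); print(x,y);print(g[y-16:y+17:2,x-16:x+17:2])
```

```text
[ 0.56403 -0.04445  0.09263] -178.43554609799415 [-0.7  0.1 -0.9] [-0.019 -0.003  0.633]
[[323.4979694 152.4939008]]
323 155
[[227 225 225 224 226 227 226 225 225 225 226 226 226 226 226 225 226]
 [227 225 227 226 225 226 225 223 220 225 225 224 228 224 226 226 225]
 [225 225 227 226 223 205 188 181 188 198 208 222 226 226 225 227 225]
 [226 226 227 221 181 155 137 124 118 126 161 203 224 227 227 226 226]
 [227 226 223 174 131 112 119 126 128 126 114 122 184 229 228 226 225]
 [226 226 195 139 103 109 126 129 130 132 128 113 122 221 233 227 227]
 [227 226 165 118  96 115 128 131 127 128 130 119 108 169 238 226 226]
 [226 222 154 116  97 112 125 125 126 121 128 122 111 144 239 230 224]
 [225 217 148 116  98 115 121 126 130 123 118 117 105 164 241 232 225]
 [226 219 154 130  95 107 117 119 128 119 116 108 102 198 240 232 223]
 [226 223 162 146 113  98 113 116 112 109 108  90 130 233 242 227 225]
 [225 226 192 154 140 114  97 100 102  96  94 111 207 239 238 205 226]
 [224 225 221 174 162 140 132 121 113 115 129 191 233 239 230 224 226]
 [225 224 224 214 181 176 167 160 159 176 211 232 239 232 225 226 226]
 [224 224 226 226 223 210 200 209 215 222 229 232 230 224 225 225 226]
 [224 223 224 225 225 225 224 222 222 227 226 225 226 226 226 225 227]
 [223 226 224 224 224 224 225 225 225 224 224 225 226 227 224 225 225]]
```

Emit:
{"api": "move_arm", "payload": {"moves": [[[0, 0, 0.12], [0, 0, 0], 0.5], [[0, 0, 0.12], [0, 0, 0], 0.5], [[0, 0, 0], [0, 0, 0], 0.5]]}}

```text
clock: 33.2
position: [0.5638, -0.0445, 0.0862]
ee_rot: [-0.014, 1.0, 0.0, -0.0]
ft_force: [0.8, -0.3, -0.9]
grip_width: 0.586
```

Emit:
{"api": "move_arm", "payload": {"moves": [[[0, 0, 0.12], [0, 0, 0], 0.5], [[0, 0, 0.12], [0, 0, 0], 0.5], [[0, 0, 0], [0, 0, 0], 0.5]]}}

```text
clock: 33.58
position: [0.564, -0.0445, 0.0803]
ee_rot: [-0.014, 1.0, 0.0, 0.0]
ft_force: [0.7, 0.5, -1.3]
grip_width: 0.585
```

Emit:
{"api": "move_arm", "payload": {"moves": [[[0, 0, 0.1], [0, 0, 0], 0.5], [[0, 0, 0.05], [0, 0, 0], 0.5], [[0, 0, 0], [0, 0, 0], 0.5]]}}

```text
clock: 33.95
position: [0.5641, -0.0445, 0.0769]
ee_rot: [-0.014, 1.0, -0.0, 0.0]
ft_force: [0.3, -0.2, 0.6]
grip_width: 0.589
```

Emit:
{"api": "move_arm", "payload": {"moves": [[[0, 0, 0], [0, 0, 0], 0.72], [[0, 0, 0], [0, 0, 0], 0.72], [[0, 0, 0], [0, 0, 0], 0.72]]}}

```text
clock: 34.33
position: [0.5639, -0.0445, 0.0768]
ee_rot: [-0.014, 1.0, -0.0, -0.0]
ft_force: [-0.5, 0.8, 0.1]
grip_width: 0.722
```

Emit:
{"api": "move_arm", "payload": {"moves": [[[0, 0, -0.5], [0, 0, 0], 0.72], [[0, 0, -1], [0, 0, 0], 0.72], [[0, 0, -1], [0, 0, 0], 0.72], [[0, 0, -1], [0, 0, 0], 0.72], [[0, 0, -1], [0, 0, 0], 0.72]]}}

```text
clock: 34.95
position: [0.5641, -0.0443, 0.1911]
ee_rot: [-0.014, 1.0, -0.0, 0.0]
ft_force: [0.2, 0.5, 0.3]
grip_width: 0.716
```

Emit:
{"api": "move_arm", "payload": {"moves": [[[0, 0.2, -1], [0, 0, 0], 0.72], [[0, 0.8, -1], [0, 0, 0], 0.72], [[-0.4, 0.8, -1], [0, 0, 0], 0.72], [[-0.8, 0.8, -1], [0, 0, 0], 0.72], [[-0.8, 0.4, -1], [0, 0, 0], 0.72]]}}

```text
clock: 35.58
position: [0.6121, 0.0333, 0.3164]
ee_rot: [-0.014, 1.0, 0.0, 0.001]
ft_force: [-0.5, 0.5, 0.2]
grip_width: 0.713
```

Emit:
{"api": "move_arm", "payload": {"moves": [[[0, 0, 0], [0, 0, 0], 0.35], [[0, 0, 0], [0, 0, 0], 0.35]]}}

```text
clock: 35.83
position: [0.6114, 0.0318, 0.3141]
ee_rot: [-0.014, 1.0, -0.0, -0.0]
ft_force: [-0.3, -0.8, 0.1]
grip_width: 0.348
```

Run:
```python
from h import *
p,M,o=state(); print(p.round(4),yaw(M),o['grip_width'],o['joint_pos'].round(2))
im,i=snap("w13")
S=[.5603,.1154],[.564,-.0445]
for s in S:
    c=proj(i,[[*s,.083],[s[0]-.048,s[1]-.0013,.083],[s[0]+.048,s[1]+.0013,.083]]); print(c.round(1))
a,_=snap("side3","side"); b,_=snap("scene3","scene")
cv2.imwrite("pics/m.png",np.vstack([np.hstack([cv2.resize(a[120:260,240:440],(400,280)),cv2.resize(b[120:260,210:400],(400,280))]),cv2.resize(im[0:260,60:560],(800,416))[:320]]))
```

```text
[0.6114 0.0318 0.3141] -178.42458516409596 0.34782991123389134 [ 0.58  0.43 -0.99  1.32  0.36  1.57  1.24]
[[402.  125.5]
 [404.8  78.3]
 [399.4 169.6]]
[[253.6 124.9]
 [251.1  77.7]
 [255.9 169.1]]
```

View pics/m.png

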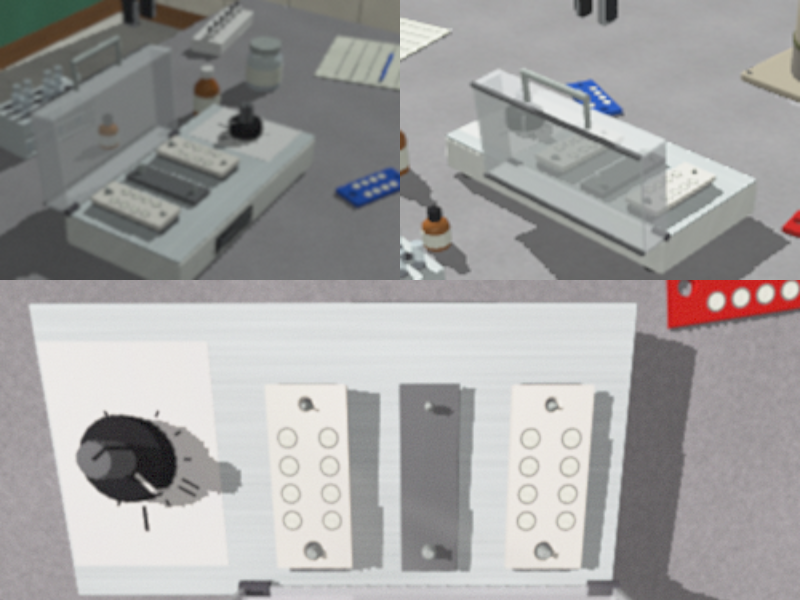

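Run:
```python
from h import *
im,i=load("w4"); g=im.mean(2).astype(int)
for c in(260,290,320,340): print(c,list(zip(range(300,326),g[300:326,c])))
for px in((270,311),(330,310)): print(plane(i,px,.2533).round(4))
```

```text
260 [(300, np.int64(154)), (301, np.int64(154)), (302, np.int64(149)), (303, np.int64(132)), (304, np.int64(126)), (305, np.int64(143)), (306, np.int64(151)), (307, np.int64(163)), (308, np.int64(168)), (309, np.int64(177)), (310, np.int64(181)), (311, np.int64(188)), (312, np.int64(188)), (313, np.int64(181)), (314, np.int64(183)), (315, np.int64(175)), (316, np.int64(169)), (317, np.int64(162)), (318, np.int64(145)), (319, np.int64(137)), (320, np.int64(137)), (321, np.int64(133)), (322, np.int64(134)), (323, np.int64(130)), (324, np.int64(129)), (325, np.int64(127))]
290 [(300, np.int64(157)), (301, np.int64(150)), (302, np.int64(147)), (303, np.int64(137)), (304, np.int64(129)), (305, np.int64(145)), (306, np.int64(152)), (307, np.int64(160)), (308, np.int64(169)), (309, np.int64(174)), (310, np.int64(185)), (311, np.int64(191)), (312, np.int64(190)), (313, np.int64(185)), (314, np.int64(180)), (315, np.int64(173)), (316, np.int64(167)), (317, np.int64(177)), (318, np.int64(204)), (319, np.int64(213)), (320, np.int64(178)), (321, np.int64(137)), (322, np.int64(134)), (323, np.int
[... 556 characters left out ...]
(103)), (323, np.int64(102)), (324, np.int64(105)), (325, np.int64(104))]
340 [(300, np.int64(158)), (301, np.int64(158)), (302, np.int64(148)), (303, np.int64(130)), (304, np.int64(129)), (305, np.int64(145)), (306, np.int64(155)), (307, np.int64(163)), (308, np.int64(171)), (309, np.int64(178)), (310, np.int64(185)), (311, np.int64(194)), (312, np.int64(187)), (313, np.int64(186)), (314, np.int64(178)), (315, np.int64(180)), (316, np.int64(167)), (317, np.int64(163)), (318, np.int64(159)), (319, np.int64(160)), (320, np.int64(164)), (321, np.int64(154)), (322, np.int64(136)), (323, np.int64(108)), (324, np.int64(100)), (325, np.int64(100))]
[[0.6907 0.0216 0.2533]]
[[0.6888 0.0636 0.2533]]
```

Emit:
{"api": "move_arm", "payload": {"moves": [[[0, 0, 0], [0, 0, 10], 0.35], [[0, 0, 0], [0, 0, 10], 0.35], [[0, 0, 0], [0, 0, 10], 0.35], [[0, 0, 0], [0, 0, 10], 0.35], [[0, 0, 0], [0, 0, 10], 0.35]], "squeeze": 20}}

```text
clock: 36.6
position: [0.6115, 0.0313, 0.314]
ee_rot: [0.413, 0.911, -0.0, -0.0]
ft_force: [-0.7, -0.1, 0.9]
grip_width: 0.352
```

Emit:
{"api": "move_arm", "payload": {"moves": [[[0, 0, 0], [0, 0, 10], 0.35], [[0, 0, 0], [0, 0, 10], 0.35], [[0, 0, 0], [0, 0, 10], 0.35], [[0, 0, 0], [0, 0, 10], 0.35], [[0, 0, 0], [0, 0, 0], 0.35]]}}

```text
clock: 37.22
position: [0.6115, 0.0314, 0.3141]
ee_rot: [0.697, 0.717, -0.0, 0.0]
ft_force: [0.2, 0.7, 0.7]
grip_width: 0.352
```

Emit:
{"api": "move_arm", "payload": {"moves": [[[0.053, 0.787, 0], [0, 0, 0], 0.35], [[0.053, 0.787, 0], [0, 0, 0], 0.35], [[0.053, 0.787, 0], [0, 0, 0], 0.35], [[0.053, 0.787, 0], [0, 0, 0], 0.35], [[0, 0, 0], [0, 0, 0], 0.35]]}}

```text
clock: 37.85
position: [0.6908, 0.0392, 0.3131]
ee_rot: [0.696, 0.718, -0.0, -0.001]
ft_force: [-0.3, 0.6, 0.4]
grip_width: 0.35
```

Emit:
{"api": "move_arm", "payload": {"moves": [[[0, 0, 0.98], [0, 0, 0], 0.35], [[0, 0, 0.98], [0, 0, 0], 0.35], [[0, 0, 0.98], [0, 0, 0], 0.35], [[0, 0, 0], [0, 0, 0], 0.35]]}}

```text
clock: 38.35
position: [0.689, 0.0386, 0.2392]
ee_rot: [0.697, 0.717, -0.001, -0.001]
ft_force: [-1.1, 0.2, 0.1]
grip_width: 0.351
```

Emit:
{"api": "move_arm", "payload": {"moves": [[[0, 0, 0], [0, 0, 0], 0], [[0, 0, 0], [0, 0, 0], 0], [[0, 0, 0], [0, 0, 0], 0], [[0, 0, 0], [0, 0, 0], 0]], "squeeze": 20}}

```text
clock: 38.85
position: [0.6883, 0.0391, 0.2421]
ee_rot: [0.697, 0.717, -0.002, -0.001]
ft_force: [-14.6, -2.0, 4.4]
grip_width: 0.105
```

Run:
```python
from h import *
p,M,o=state(); print(p.round(4),yaw(M),o['grip_width'],o['ft_force'])
s=np.radians(1.6); ex=np.array([np.cos(s),np.sin(s),0]); z=np.array([0,0,1])
f0=np.arctan2(36,192); N=20
pos=lambda t: ex*(-.195*np.cos(f0+t))+z*.195*np.sin(f0+t)
P=np.array([pos(t) for t in np.linspace(1.65,0,N+1)])
for r in (np.diff(P,axis=0)@M/.025): print(r.round(2).tolist())
print("end expected",p+P[-1]-P[0])
```

```text
[0.6883 0.0391 0.2421] 91.61936655629862 0.10528845664606047 [-14.62809575  -2.04180016   4.43017513]
[0.0, -0.63, -0.14]
[0.0, -0.64, -0.09]
[0.0, -0.64, -0.03]
[0.0, -0.64, 0.02]
[0.0, -0.64, 0.07]
[0.0, -0.63, 0.12]
[0.0, -0.62, 0.18]
[0.0, -0.6, 0.23]
[0.0, -0.58, 0.27]
[0.0, -0.56, 0.32]
[0.0, -0.53, 0.37]
[0.0, -0.5, 0.41]
[0.0, -0.46, 0.45]
[0.0, -0.42, 0.48]
[0.0, -0.38, 0.52]
[0.0, -0.34, 0.55]
[0.0, -0.29, 0.57]
[0.0, -0.24, 0.6]
[0.0, -0.19, 0.61]
[0.0, -0.14, 0.63]
end expected [0.44576899 0.03234833 0.0898238 ]
```

Emit:
{"api": "move_arm", "payload": {"moves": [[[0, -0.63, -0.14], [0, 0, 0], 0], [[0, -0.64, -0.09], [0, 0, 0], 0], [[0, -0.64, -0.03], [0, 0, 0], 0], [[0, -0.64, 0.02], [0, 0, 0], 0], [[0, -0.64, 0.07], [0, 0, 0], 0]]}}

```text
clock: 39.48
position: [0.6112, 0.037, 0.2471]
ee_rot: [0.697, 0.717, 0.001, 0.002]
ft_force: [1.1, -1.2, 0.8]
grip_width: 0.105
```

Emit:
{"api": "move_arm", "payload": {"moves": [[[0, -0.63, 0.12], [0, 0, 0], 0], [[0, -0.62, 0.18], [0, 0, 0], 0], [[0, -0.6, 0.23], [0, 0, 0], 0], [[0, -0.58, 0.27], [0, 0, 0], 0], [[0, -0.56, 0.32], [0, 0, 0], 0]]}}

```text
clock: 40.1
position: [0.5364, 0.0348, 0.2187]
ee_rot: [0.697, 0.717, 0.001, 0.002]
ft_force: [1.4, -1.7, -1.2]
grip_width: 0.106
```

Emit:
{"api": "move_arm", "payload": {"moves": [[[0, -0.53, 0.37], [0, 0, 0], 0], [[0, -0.5, 0.41], [0, 0, 0], 0], [[0, -0.46, 0.45], [0, 0, 0], 0], [[0, -0.42, 0.48], [0, 0, 0], 0], [[0, -0.38, 0.52], [0, 0, 0], 0]]}}

```text
clock: 40.72
position: [0.4785, 0.0332, 0.1624]
ee_rot: [0.697, 0.717, -0.0, 0.001]
ft_force: [-2.8, -1.9, 3.3]
grip_width: 0.102
```

Run:
```python
from h import *
p,M,o=state(); print(p.round(4),yaw(M),o['grip_width'],o['ft_force'])
```

```text
[0.4785 0.0332 0.1624] 91.60488282879092 0.10153037436636135 [-2.79489694 -1.94618839  3.34791351]
```

Emit:
{"api": "move_arm", "payload": {"moves": [[[0, -0.34, 0.55], [0, 0, 0], 0], [[0, -0.29, 0.57], [0, 0, 0], 0], [[0, -0.24, 0.6], [0, 0, 0], 0], [[0, -0.19, 0.61], [0, 0, 0], 0], [[0, -0.1, 0.55], [0, 0, 0], 0]]}}

```text
clock: 41.35
position: [0.4474, 0.0323, 0.0888]
ee_rot: [0.697, 0.717, -0.002, -0.001]
ft_force: [-12.7, -2.1, 1.8]
grip_width: 0.102
```

Emit:
{"api": "move_arm", "payload": {"moves": [[[0, 0, 0.1], [0, 0, 0], 0], [[0, 0, 0.1], [0, 0, 0], 0], [[0, 0, 0], [0, 0, 0], 0]]}}

```text
clock: 41.72
position: [0.4463, 0.0323, 0.0835]
ee_rot: [0.697, 0.717, -0.003, -0.002]
ft_force: [-15.3, -2.0, 2.0]
grip_width: 0.103
```

Emit:
{"api": "move_arm", "payload": {"moves": [[[0, 0, 0], [0, 0, 0], 0.35], [[0, 0, 0], [0, 0, 0], 0.35], [[0, 0, 0], [0, 0, 0], 0.35]]}}

```text
clock: 42.1
position: [0.4505, 0.0329, 0.0849]
ee_rot: [0.697, 0.717, 0.0, 0.001]
ft_force: [-0.6, -0.6, -0.2]
grip_width: 0.35
```

Emit:
{"api": "move_arm", "payload": {"moves": [[[0, 0, -0.9], [0, 0, 0], 0.35], [[0, 0, -1], [0, 0, 0], 0.35], [[0, 0, -1], [0, 0, 0], 0.35], [[0, 0, -1], [0, 0, 0], 0.35], [[-0.968, 0.405, 0], [0, 0, 0], 0.35]]}}

```text
clock: 42.72
position: [0.4619, 0.0101, 0.1843]
ee_rot: [0.696, 0.718, 0.001, 0.002]
ft_force: [0.7, 0.2, -0.5]
grip_width: 0.346
```

Emit:
{"api": "move_arm", "payload": {"moves": [[[-0.968, 0.405, 0], [0, 0, 0], 0.8], [[-0.968, 0.405, 0], [0, 0, 0], 0.8], [[-0.968, 0.405, 0], [0, 0, 0], 0.8], [[-0.968, 0.405, 0], [0, 0, 0], 0.8], [[-0.968, 0.405, 0], [0, 0, 0], 0.8]]}}

```text
clock: 43.35
position: [0.5151, -0.1124, 0.1816]
ee_rot: [0.697, 0.717, -0.0, -0.0]
ft_force: [-0.2, 0.6, -0.5]
grip_width: 0.805
```

Emit:
{"api": "move_arm", "payload": {"moves": [[[-0.968, 0.405, 0], [0, 0, 0], 0.8], [[-0.968, 0.405, 0], [0, 0, 0], 0.8], [[-0.968, 0.405, 0], [0, 0, 0], 0.8], [[-0.968, 0.405, 0], [0, 0, 0], 0.8], [[0, 0, 0], [0, 0, 0], 0.8]]}}

```text
clock: 43.98
position: [0.5578, -0.2093, 0.1811]
ee_rot: [0.699, 0.716, -0.0, -0.0]
ft_force: [-0.7, -0.6, 0.1]
grip_width: 0.796
```

Run:
```python
from h import *
p,M,o=state(); print(p.round(4),yaw(M),o['grip_width'],o['joint_pos'].round(2))
im,i=snap("d1"); c=proj(i,[.554,-.167,.088])[0]; print(c); x,y=c.astype(int)
x0,y0=max(x-65,0),max(y-65,0); print(x0,y0)
a,_=snap("side4","side")
cv2.imwrite("pics/d1c.png",np.hstack([cv2.resize(im[y0:y0+130,x0:x0+130],(520,520),interpolation=cv2.INTER_CUBIC),cv2.resize(a[140:270,270:340],(280,520),interpolation=cv2.INTER_CUBIC)]))
```

```text
[ 0.5578 -0.2093  0.1811] 91.3840207622459 0.7957596702084803 [ 0.75  0.36 -0.58  1.58  0.21  1.26  0.16]
[319.44217187 144.45747505]
254 79
```

View pics/d1c.png

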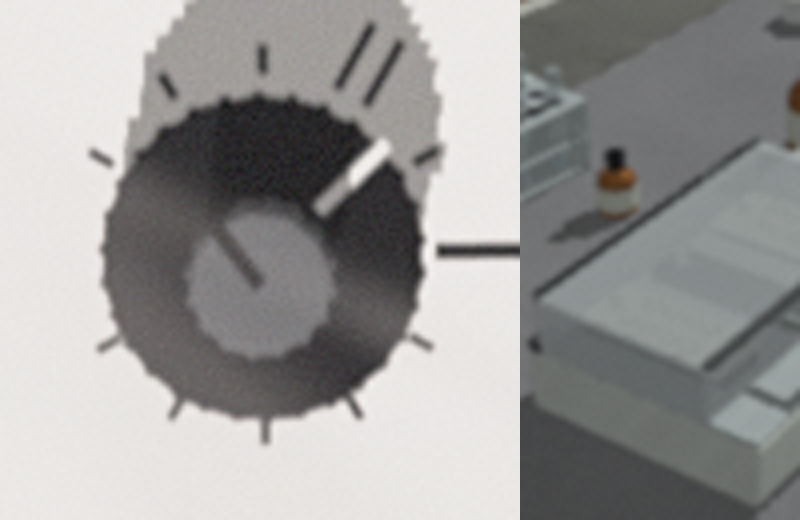

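Run:
```python
from h import *
im,i=load("d1"); f=lambda q: np.array(q,float)/4+[254-.4,79-.4]
ang=lambda v: np.degrees(np.arctan2(v[1],-v[0]))+1.5  # 0=-x, grows towards +y ; shaker yaw +1.5
r=plane(i,f([(264,257)]),.085)[0]; k=plane(i,f([(261,284)]),.119)[0]; print("ring c",r.round(4),"knob c",k.round(4))
L=plane(i,f([(318,210),(388,146)]),.088); print("ring line",ang((L[1]-L[0])),ang(L[1]-[*k[:2],.088]), np.linalg.norm(L[1]-[*k[:2],.088]))
T=plane(i,f([(262,285),(214,225)]),.119); print("timer",ang(T[1]-T[0]),ang(T[1]-k))
m=plane(i,f([(438,250),(518,252)]),.065); print("long",m.round(4),ang(m[1]-m[0]),ang(m[1]-[*k[:2],.065]))
d=plane(i,f([(356,56),(384,72)]),.065); print("double",ang(d.mean(0)-[*k[:2],.065]))
t=plane(i,f([(263,58),(266,430)]),.065); print(t.round(4)); t=plane(i,f([(164,86),(354,407)]),.065); print(t.mean(0)); t=plane(i,f([(100,157),(422,342)]),.065); print(t.mean(0)); t=plane(i,f([(428,157),(108,344)]),.065); print(t.mean(0))
print(shift([*k[:2],.18]))
```

```text
ring c [ 0.5541 -0.1662  0.085 ] knob c [ 0.554 -0.167  0.119]
ring line 138.0343718476115 137.18603147710158 0.02879476690582814
timer 51.45643581718446 51.5769311779244
long [[ 0.5867 -0.166   0.065 ]
 [ 0.6018 -0.166   0.065 ]] -178.45714258526343 180.37792577050547
double 119.85451064904703
[[ 0.5529 -0.1322  0.065 ]
 [ 0.555  -0.2016  0.065 ]]
[ 0.55343902 -0.16706553  0.065     ]
[ 0.55379977 -0.16700666  0.065     ]
[ 0.55405387 -0.16720051  0.065     ]
[ 1.58113854 -0.10121309  0.05773467]
```

Emit:
{"api": "move_arm", "payload": {"moves": [[[0.79, -0.06, 0], [0, 0, 0], 0.8], [[0.79, -0.06, 0], [0, 0, 0], 0.8], [[0, 0, 0], [0, 0, 0], 0.8], [[0, 0, 0], [0, 0, 0], 0.8]], "squeeze": 25}}

```text
clock: 44.58
position: [0.5535, -0.1669, 0.1821]
ee_rot: [0.697, 0.717, -0.0, 0.0]
ft_force: [0.0, -0.6, -0.7]
grip_width: 0.797
```

Run:
```python
from h import *
p,M,o=state(); print(p.round(4),yaw(M),shift([.5538,-.1670,.072]).round(3))
```

```text
[ 0.5535 -0.1669  0.1821] 91.59320605414646 [-0.     0.011  4.402]
```

Emit:
{"api": "move_arm", "payload": {"moves": [[[0, 0.01, 1], [0, 0, 0], 0.8], [[0, 0, 1], [0, 0, 0], 0.8], [[0, 0, 1], [0, 0, 0], 0.8], [[0, 0, 1], [0, 0, 0], 0.8], [[0, 0, 0.4], [0, 0, 0], 0.8]]}}

```text
clock: 45.2
position: [0.5529, -0.1675, 0.0704]
ee_rot: [0.698, 0.716, -0.001, -0.001]
ft_force: [0.4, 0.8, -0.1]
grip_width: 0.804
```

Emit:
{"api": "move_arm", "payload": {"moves": [[[0, 0, 0], [0, 0, 0], 0.8], [[0, 0, 0], [0, 0, 0], 0.5], [[0, 0, 0], [0, 0, 0], 0.5], [[0, 0, 0], [0, 0, 0], 0.5], [[0, 0, 0], [0, 0, 0], 0.5]], "squeeze": 25}}

```text
clock: 45.82
position: [0.5541, -0.1673, 0.073]
ee_rot: [0.697, 0.717, -0.0, 0.001]
ft_force: [-3.3, 0.4, 6.3]
grip_width: 0.641
```

Emit:
{"api": "move_arm", "payload": {"moves": [[[0, 0, 0], [0, 0, 8.5], 0.5], [[0, 0, 0], [0, 0, 8.5], 0.5], [[0, 0, 0], [0, 0, 8.5], 0.5], [[0, 0, 0], [0, 0, 8.5], 0.5], [[0, 0, 0], [0, 0, 8.4], 0.5]]}}

```text
clock: 46.45
position: [0.5542, -0.1673, 0.0731]
ee_rot: [0.91, 0.414, 0.0, 0.001]
ft_force: [-3.7, -1.2, 5.1]
grip_width: 0.641
```

Emit:
{"api": "move_arm", "payload": {"moves": [[[0, 0, 0], [0, 0, 0], 0.5], [[0, 0, 0], [0, 0, 0], 0.5]]}}

```text
clock: 46.7
position: [0.5542, -0.1673, 0.073]
ee_rot: [0.909, 0.416, 0.0, 0.001]
ft_force: [-3.0, 0.1, 5.8]
grip_width: 0.639
```

Run:
```python
from h import *
p,M,o=state(); print(p.round(4),yaw(M),o['torque'],o['ft_force'])
```

```text
[ 0.5542 -0.1673  0.073 ] 49.148321188253675 [ 0.09610112  0.78240702 -0.00597471] [-2.98344557  0.07273412  5.82351421]
```

Emit:
{"api": "move_arm", "payload": {"moves": [[[0, 0, 0], [0, 0, 0], 0.8], [[0, 0, 0], [0, 0, 0], 0.8], [[0, 0, 0], [0, 0, 0], 0.8]]}}

```text
clock: 47.08
position: [0.5539, -0.167, 0.0719]
ee_rot: [0.909, 0.416, 0.0, 0.0]
ft_force: [0.6, 0.4, -0.3]
grip_width: 0.801
```

Emit:
{"api": "move_arm", "payload": {"moves": [[[0, 0, -1], [0, 0, 0], 0.8], [[0, 0, -1], [0, 0, 0], 0.8], [[0, 0, -1], [0, 0, 0], 0.8], [[0, 0, -1], [0, 0, 0], 0.8], [[0, 0, -0.4], [0, 0, 0], 0.8]]}}

```text
clock: 47.7
position: [0.5544, -0.1671, 0.1832]
ee_rot: [0.909, 0.416, 0.001, 0.001]
ft_force: [0.6, -0.4, -0.1]
grip_width: 0.798
```

Emit:
{"api": "move_arm", "payload": {"moves": [[[-0.8, 0, 0], [0, 0, 0], 0.8], [[-0.8, 0, 0], [0, 0, 0], 0.8], [[0, 0, 0], [0, 0, 0], 0.8], [[0, 0, 0], [0, 0, 0], 0.8]]}}

```text
clock: 48.2
position: [0.5273, -0.1972, 0.1812]
ee_rot: [0.909, 0.416, -0.0, -0.0]
ft_force: [0.3, 0.4, 0.0]
grip_width: 0.801
```

```bash
cat >> h.py <<'E'
def dial(name):
    im,i=snap(name); g=im.mean(2); c=np.array([.5538,-.1670])
    ang=lambda v: np.degrees(np.arctan2(v[1],-v[0]))+1.5
    th=np.radians(np.arange(0,360,.5)); 
    def prof(r0,r1,z,n=12):
        rr=np.linspace(r0,r1,n); P=np.array([[c[0]-r*np.cos(t-np.radians(1.5)),c[1]+r*np.sin(t-np.radians(1.5)),z] for t in th for r in rr])
        px=proj(i,P).astype(np.float32).reshape(len(th),n,2); return cv2.remap(g.astype(np.float32),px[...,0],px[...,1],cv2.INTER_LINEAR).mean(1)
    for nm,q,sg in(("ring",prof(.017,.026,.088),1),("timer",prof(.003,.009,.119),-1)):
        v=sg*q; d=v-np.median(v); j=d.argmax(); w=np.arange(-30,31); k=(j+w)%720; ww=np.clip(d[k]-d[j]*.4,0,None); print(nm,((j+(w*ww).sum()/ww.sum())/2).round(2),"deg  contrast",d[j].round(1))
E
python3 - <<'E'
from h import *
p,M,o=state(); print(p.round(4),yaw(M)); dial("d2")
import h,pickle
# validate on d1
h.snap=lambda n:load("d1"); dial("x")
E
```

```text
[ 0.5273 -0.1972  0.1812] 49.148106867190705
ring 180.25 deg  contrast 162.5
timer 48.95 deg  contrast 58.8
ring 136.86 deg  contrast 129.3
timer 51.71 deg  contrast 47.4
```

Emit:
{"api": "move_arm", "payload": {"moves": [[[0.8, 0, 0], [0, 0, 0], 0.5], [[0.8, 0, 0], [0, 0, 0], 0.5], [[0, 0, 0], [0, 0, 0], 0.5], [[0, 0, 0], [0, 0, 0], 0.5]]}}

```text
clock: 48.75
position: [0.5534, -0.1674, 0.1816]
ee_rot: [0.909, 0.416, -0.0, -0.0]
ft_force: [-0.1, -1.0, -0.1]
grip_width: 0.502
```

Run:
```python
from h import *
p,M,o=state(); print(p.round(4),yaw(M),shift([.5538,-.1670,.097]).round(3))
```

```text
[ 0.5534 -0.1674  0.1816] 49.16230923742597 [2.500e-02 1.000e-03 3.383e+00]
```

Emit:
{"api": "move_arm", "payload": {"moves": [[[0.02, 0, 1], [0, 0, 0], 0.5], [[0, 0, 1], [0, 0, 0], 0.5], [[0, 0, 1], [0, 0, 0], 0.5], [[0, 0, 0.38], [0, 0, 0], 0.5], [[0, 0, 0], [0, 0, 0], 0.5]]}}

```text
clock: 49.38
position: [0.5537, -0.167, 0.0972]
ee_rot: [0.909, 0.416, -0.0, -0.0]
ft_force: [0.2, -0.1, 0.7]
grip_width: 0.503
```

Emit:
{"api": "move_arm", "payload": {"moves": [[[0, 0, 0], [0, 0, 0], 0.1], [[0, 0, 0], [0, 0, 0], 0.1], [[0, 0, 0], [0, 0, 0], 0.1], [[0, 0, 0], [0, 0, 0], 0.1]], "squeeze": 20}}

```text
clock: 49.88
position: [0.5546, -0.1668, 0.0985]
ee_rot: [0.909, 0.416, 0.0, 0.001]
ft_force: [-2.6, 0.9, 6.3]
grip_width: 0.242
```

Emit:
{"api": "move_arm", "payload": {"moves": [[[0, 0, 0], [0, 0, 9.9], 0.1], [[0, 0, 0], [0, 0, 9.9], 0.1], [[0, 0, 0], [0, 0, 9.9], 0.1], [[0, 0, 0], [0, 0, 9.9], 0.1], [[0, 0, 0], [0, 0, 9.9], 0.1]]}}

```text
clock: 50.5
position: [0.5548, -0.1673, 0.0985]
ee_rot: [1.0, -0.006, 0.001, 0.001]
ft_force: [-0.4, -1.6, 3.9]
grip_width: 0.247
```

Emit:
{"api": "move_arm", "payload": {"moves": [[[0, 0, 0], [0, 0, 9.9], 0.1], [[0, 0, 0], [0, 0, 9.9], 0.1], [[0, 0, 0], [0, 0, 0], 0.1], [[0, 0, 0], [0, 0, 0], 0.1]]}}

```text
clock: 51.0
position: [0.5547, -0.1676, 0.0985]
ee_rot: [0.985, -0.173, 0.001, 0.001]
ft_force: [-0.8, -3.2, 6.0]
grip_width: 0.245
```

Emit:
{"api": "move_arm", "payload": {"moves": [[[0, 0, 0], [0, 0, 0], 0.5], [[0, 0, 0], [0, 0, 0], 0.5], [[0, 0, 0], [0, 0, 0], 0.5]]}}

```text
clock: 51.38
position: [0.554, -0.1664, 0.0971]
ee_rot: [0.985, -0.174, -0.0, -0.0]
ft_force: [0.3, 0.5, -0.2]
grip_width: 0.499
```

Emit:
{"api": "move_arm", "payload": {"moves": [[[0, 0, -1], [0, 0, 0], 0.5], [[0, 0, -1], [0, 0, 0], 0.5], [[0, 0, -1], [0, 0, 0], 0.5], [[0, 0, -1], [0, 0, 0], 0.8], [[0, 0, 0], [0, 0, 0], 0.8]]}}

```text
clock: 52.0
position: [0.5551, -0.1667, 0.1991]
ee_rot: [0.985, -0.175, 0.002, 0.0]
ft_force: [0.4, -1.4, -0.7]
grip_width: 0.802
```

Emit:
{"api": "move_arm", "payload": {"moves": [[[-0.8, 0, 0], [0, 0, 0], 0.8], [[-0.8, 0, 0], [0, 0, 0], 0.8], [[0, 0, 0], [0, 0, 0], 0.8], [[0, 0, 0], [0, 0, 0], 0.8]]}}

```text
clock: 52.5
position: [0.5168, -0.153, 0.1969]
ee_rot: [0.985, -0.175, -0.0, 0.0]
ft_force: [-0.7, 0.7, 0.7]
grip_width: 0.799
```

Run:
```python
from h import *
p,M,o=state(); print(p.round(4),yaw(M),o['joint_pos'].round(2)); dial("d3")
```

```text
[ 0.5168 -0.153   0.1969] -20.133099751621724 [ 0.45  0.18 -0.28  1.73  0.05  1.24 -1.76]
ring 179.56 deg  contrast 160.6
timer 121.87 deg  contrast 52.1
```

Run:
```python
from h import *
a=cv2.imread("pics/scene0.png"); b,i=snap("scene9","scene")
# front-bar/hood edge line comparison: best vertical/horizontal shift of the handle & hood rear-left edge patches
for nm,P in(("handle",[.446,.032,.101]),("hood left top front",[.4905,.17,.11])):
    x,y=proj(i,P)[0].astype(int); t=a[y-9:y+10,x-14:x+15]; r=cv2.matchTemplate(b[y-19:y+20,x-24:x+25],t,cv2.TM_CCOEFF_NORMED); _,v,_,l=cv2.minMaxLoc(r); print(nm,(x,y),round(v,3),(l[0]-10,l[1]-10))
for nm,c in(("dropper",(228,233)),("reagent",(205,193)),("jar",(179,170))):
    x,y=c; t=a[y-12:y+12,x-9:x+9]; r=cv2.matchTemplate(b[y-20:y+20,x-17:x+17],t,cv2.TM_CCOEFF_NORMED); _,v,_,l=cv2.minMaxLoc(r); print(nm,round(v,3),(l[0]-8,l[1]-8))
d,di=snap("side9","side"); a=cv2.imread("pics/side0.png")
for nm,P in(("handle",[.446,.06,.101]),("hood left top front",[.4905,.17,.11])):
    x,y=proj(di,P)[0].astype(int); t=a[y-9:y+10,x-14:x+15]; r=cv2.matchTemplate(d[y-19:y+20,x-24:x+25],t,cv2.TM_CCOEFF_NORMED); _,v,_,l=cv2.minMaxLoc(r); print("side",nm,(x,y),round(v,3),(l[0]-10,l[1]-10))
```

```text
handle (np.int64(343), np.int64(180)) 0.583 (-10, 6)
hood left top front (np.int64(372), np.int64(201)) 0.678 (-1, 0)
dropper 1.0 (0, 0)
reagent 1.0 (0, 0)
jar 0.999 (0, 0)
side handle (np.int64(352), np.int64(220)) 0.999 (0, 0)
side hood left top front (np.int64(314), np.int64(231)) 0.975 (0, 0)
```

```bash
python3 -c "
from workcell import hand_in; print(hand_in())"
```

```text
the job is handed in; nothing more can be done
None
```

I finished the whole job and handed it in at about 53 s of the 210 s; `hand_in` gives no verdict.

**What I did:** I opened the hood to its stop. There were two white plates, and I seated one on seat 1 (left) and one on seat 3 (right). I then swung the hood shut while holding its handle, turned the ring to the long mark, and last turned the timer knob to the double mark.

**Last checks:**
- **Plates:** both lay flat with dowels showing in both holes, seen before the hood was shut. I did not check them again through the closed hood.
- **Hood:** in the side camera the handle is back exactly where it started (0 px shift, match 0.999), so it is shut. The same check in the scene camera was inconclusive: the match scores were poor (0.58 and 0.68), probably because the arm was in view.
- **Dial:** the ring reads about 179.6° (target 180°) and the timer about 121.9° (target 120°). The allowed error is about 6.9°.
- **Timer while turning the ring:** it read 51.7° before and 49.0° after, a difference of about 0.5 mm at the rim (limit 2.5 mm). This may be measurement error.
- **Bottles and jar:** none moved, at 0 px shift in the scene camera.
- **Right plate:** it was knocked about 5 cm during the run, so I measured it again before picking it up.

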